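# Set up and load the slide station beside the press

### The job

Set up the slide station: throw the steel offcut lying on its plate into the blue scrap bin, slide the carriage onto the dovetail rail from its open end, tail last, fully home against the end stop, and only then tighten its clamp knob clockwise until it stops. Swing the station's retaining gate fully shut into its catch behind the carriage, and put every steel collar from the bench over a post of the carriage, one per post, seated flat, in whichever order suits you; leave the other things on the bench where they are.

Things in the scene. Friction and masses are not known exactly. Their poses are not given: they have to be found in the camera images.
- station: Slide station, fixed: green base plate 12 mm thick carrying a steel dovetail rail. Origin: under the plate, on the rail's centre line below the tip of its rounded open end; x along the rail towards the end stop, z up. Plate spans x -150..+165, y -62..+62 mm; the bare apron x -150..0 is where a carriage is set down and slid on. Gate catch: two cheeks 20 mm high at x -12, y -49.
- rail_nose (a point): Tip of the rail's rounded open end, on its top face (28 mm over the bench), axes as the station. The rail runs 140 mm from here along x to the stop (74 mm wide, 32 mm over the plate). Rail head 44 mm wide, 8..16 mm over the plate, nose rounded with radius 22; neck below it 26 mm wide. A carriage fully home against the stop has its origin at x 80, y 0, z 12 mm of the station, axes parallel.
- carriage: Aluminium carriage, 0.45 to 0.7 kg, standing on the bench. Origin on its underside, x forward (this end goes onto the rail first), z up. Base x -80..+60, y -32..+32 mm, 28 mm high, with a T channel beneath that fits the dovetail with 2 mm play at the sides and above; it only goes on from the rail's open end, its underside sliding on the plate. An ear at -y carries the clamp knob at x -38, y -56.
- knob (a joint): Angle of the carriage's clamp knob, rad: 0 fully loose, grows clockwise seen from above, stops at 1.45 (tight). It starts at 0 to 0.2. Turning friction about 0.04 N m; stays where it is left.
- knob_grip (a point): On the knob's vertical axis at gripping height, 60 mm over the carriage's underside. The knob is a black wing 38 mm long, 12 mm thick, 28 mm tall (42..70 mm over the carriage's underside) on a hub 28 mm wide; the point's x axis runs along the wing and turns with it. At joint 0 the wing is parallel to the carriage's x.
- gate (a joint): Angle of the station's retaining gate, rad: 0 closed (arm across the apron behind the carriage, in its catch), about 2.0 to 2.4 when standing open outwards at +y of the station; grows clockwise seen from above. Horizontal swing, turning friction about 0.04 N m, stays where left. Closed, it just clears the tail of a carriage that is home.
- gate_peg (a point): Black upright peg on the gate's arm, 80 mm from the gate's vertical pivot (at x -12, y +50 mm of the station): 12 mm thick, from 29 to 63 mm over the bench; this point is on its axis, 50 mm over the bench. The arm lies 21..29 mm over the bench.
- scrap_bin_in (a point): Centre of the inner floor of the blue open scrap bin, fixed (outside 130 x 130 mm, 50 mm high, walls 4 mm).
- offcut: Steel strip offcut 80 x 14 x 6 mm lying on the apron of the station's plate. Origin: centre of the underside, x along its length.
- post0 (a point): Foot of carriage post 1 of 4 counted from its tail (x = -45 mm), on the block's top face, z up. Round, 12 mm thick, 23 mm tall, the last 5 mm tapered. The block (top 58 mm over the carriage's underside) is 40 mm wide (y), 120 mm long (x -60..+60), 30 mm tall, and can be gripped by its two long sides.
- post1 (a point): Foot of carriage post 2 of 4 counted from its tail (x = -15 mm), on the block's top face, z up. Round, 12 mm thick, 23 mm tall, the last 5 mm tapered. The block (top 58 mm over the carriage's underside) is 40 mm wide (y), 120 mm long (x -60..+60), 30 mm tall, and can be gripped by its two long sides.
- post2 (a point): Foot of carriage post 3 of 4 counted from its tail (x = 15 mm), on the block's top face, z up. Round, 12 mm thick, 23 mm tall, the last 5 mm tapered. The block (top 58 mm over the carriage's underside) is 40 mm wide (y), 120 mm long (x -60..+60), 30 mm tall, and can be gripped by its two long sides.
- post3 (a point): Foot of carriage post 4 of 4 counted from its tail (x = 45 mm), on the block's top face, z up. Round, 12 mm thick, 23 mm tall, the last 5 mm tapered. The block (top 58 mm over the carriage's underside) is 40 mm wide (y), 120 mm long (x -60..+60), 30 mm tall, and can be gripped by its two long sides.
- collar0: Steel collar (short tube) to be loaded: 26 mm outside, 16 mm bore, 18 mm high, lying flat with its bore upright. Origin: centre of its underside. May be absent.
- collar1: Steel collar (short tube) to be loaded: 26 mm outside, 16 mm bore, 18 mm high, lying flat with its bore upright. Origin: centre of its underside. May be absent.
- collar2: Steel collar (short tube) to be loaded: 26 mm outside, 16 mm bore, 18 mm high, lying flat with its bore upright. Origin: centre of its underside. May be absent.
- collar3: Steel collar (short tube) to be loaded: 26 mm outside, 16 mm bore, 18 mm high, lying flat with its bore upright. Origin: centre of its underside. May be absent.
- oiler: Bystander, leave alone: white plastic oil bottle, 44 mm wide, 110 tall. Origin: on its underside.
- screwdriver: Bystander, leave alone: screwdriver lying on the bench. Origin: on its underside.
- wrench: Bystander, leave alone: steel wrench lying on the bench. Origin: on its underside.
- jar: Bystander, leave alone: glass jar, 60 mm wide, 70 tall. Origin: on its underside.
- carton: Bystander, leave alone: small cardboard carton, 120 x 90 x 70 mm. Origin: on its underside.
- mug: Bystander, leave alone: white mug, 76 mm wide, 90 tall. Origin: on its underside.
- gauge_block: Bystander, leave alone: dark steel block 50 x 30 x 30 mm. Origin: on its underside.

How it is judged (in metres and radians):
On the way, in this order (a step that is already met when the one before it is completed fails the run):
1. the carriage is fully home on the dovetail, its knob still loose (x of carriage in the frame of station above 0.075 m and y of carriage in the frame of station between -0.004 and 0.004 m and z of carriage in the frame of station between 0.009 and 0.0155 m and angle between the x axis of carriage and the x axis of station, either way round below 0.06 rad and value of joint knob below 0.8 rad), for 0.2 s.
2. the clamp knob is tight with the carriage home (x of carriage in the frame of station above 0.075 m and y of carriage in the frame of station between -0.004 and 0.004 m and z of carriage in the frame of station between 0.009 and 0.0155 m and angle between the x axis of carriage and the x axis of station, either way round below 0.06 rad and value of joint knob above 1.2 rad), for 0.2 s.
At the end, for the whole second after the job is handed in: The carriage is on the rail within 5 mm of the stop, the knob is turned past 1.2 rad, the gate is within 0.09 rad of closed, every collar present sits on a post of its own (underside within 6 mm of the post's foot), the offcut lies inside the scrap bin, and all is at rest (all of step 2 and value of joint gate below 0.09 rad and x of offcut in the frame of scrap_bin_in between -0.06 and 0.06 m and y of offcut in the frame of scrap_bin_in between -0.06 and 0.06 m and z of offcut in the frame of scrap_bin_in below 0.048 m and linear speed of each of offcut, collar0, collar1, collar2, collar3, carriage below 0.02 m/s and (distance between collar0 and post0 below 0.006 m or distance between collar0 and post1 below 0.006 m or distance between collar0 and post2 below 0.006 m or distance between collar0 and post3 below 0.006 m) and (distance between collar1 and post0 below 0.006 m or distance between collar1 and post1 below 0.006 m or distance between collar1 and post2 below 0.006 m or distance between collar1 and post3 below 0.006 m) and (distance between collar2 and post0 below 0.006 m or distance between collar2 and post1 below 0.006 m or distance between collar2 and post2 below 0.006 m or distance between collar2 and post3 below 0.006 m) and (distance between collar3 and post0 below 0.006 m or distance between collar3 and post1 below 0.006 m or distance between collar3 and post2 below 0.006 m or distance between collar3 and post3 below 0.006 m)); the robot touches nothing.
It fails at once if a bystander is moved more than 30 mm (distance of any of oiler, screwdriver, wrench, jar, carton, mug, gauge_block from where it was at the start of the episode above 0.03 m).
Of collar0, collar1, collar2, collar3 only 2 to 4 are there at a start; the rules pass over those that are not, and their reading is None.
At some moment in a run one of collar0, collar1, collar2, collar3 may be knocked a few centimetres aside while the robot is not near it.
It also fails if it takes over 210 s, if anything falls off the work surface, if the arm or the gripper's body presses on something with over 40 N, if the wrist force passes 120 N, or if a joint passes its speed limit or range.

### The arm

A 7-joint arm with a two-finger parallel gripper is mounted at the origin on the work surface. World frame = base frame: x ahead of the robot, y to its left, z up, the work surface at z = 0. Lengths are in m, angles in degrees, forces in N, time in s.
With the tool pointing down it reaches from about 0.425 to 0.8 m from the base axis. Payload 8.3 kg.
Tool frame: the origin (TCP) lies midway between the tips of the shut fingers; the grasp point (between the pads) lies ctrl.grip_depth behind it (ctrl.grip_depth is the distance from the TCP to the grasp point, in m); y points along the fingers, x is the direction in which the jaws open and shut, and the axes are right-handed (so a half turn about y gives the same grasp; the last joint's range is limited). The gripper opens to 85 mm and grips with 20 to 120 N. Pads are 22 mm wide; open, the fingers measure 114 mm over their backs; the gripper's body (76 mm by 85 mm) begins 54 mm behind the grasp point. The pads swing forward as they close: fully open they stand 13 mm farther back than shut.
Start: joints at [-70.64, 21.967, 0.94, 78.501, -0.361, 79.538, -2.664], TCP at [0.244, 0.575, 0.231] pointing down, gripper open.
Joint ranges: [-169.22, 169.22], [-14.56, 117.87], [-87.37, 89.26], [10.42, 133.3], [-82.24, 262.24], [0.94, 117.77], [-172.7, 172.7]. Speed limits (degrees/s): [136.94, 136.94, 172.46, 172.46, 180, 180, 180].

### API

Orientations are given as a 3x3 rotation matrix whose columns are the frame's x, y, z axes.
In Python, from station import get_state, eyes, job_done, ctrl gives the robot as it stands.
- The arm moves only by the tool play_rows, never from a script. Its argument "increments" is a list that holds one entry, the list of rows, each a list of 7 numbers: the turn, a rotation vector about the world's x, y, z in degrees, then the shift along the world's x, y, z in cm, then the opening, from 0 (shut) to 1 (fully open). A call has 1 to 10 rows; each row is the pose to reach, as a shift and turn from the pose commanded when the call began; what a row does not reach only later rows make up. A row lasts 1/8 s, in which the tool goes at most 62.5 mm and 10.7 degrees, less where a joint would pass 70% of its speed; a pose out of reach is approached as far as the arm can. A call with a gripper value outside its range is refused whole. The fingers move at their own pace and stop on an object; the grip force is fixed at half the most. Time passes only in rows, so rows that repeat a pose let the fingers close. It gives the time, the measured TCP pose, the force and the opening at its end, in the units of the state.
- get_state(): the state, without advancing time (a new reading comes with each control period).
- eyes.get_image(name): name is "side" or "top" or "wrist"; returns (picture, depth): 480x640x3 uint8, red, green, blue; 480x640 float32, m along the optical axis (not along the pixel's ray), 0 where there is no reading.
- eyes.get_calibration(name): a dict with "K" (3x3 intrinsics, pixels), "xyz" and "orientation" of the camera in the world; the wrist camera has in their place "hand_eye" (4x4, takes a point from camera to tool coordinates, whose origin is the TCP and whose axes are the tool frame's). Camera axes: x right, y down, z forward; pixel columns grow to the right and rows downward; lengths in m; the calibration is good to about 2 mm. A picture is of the moment at which its call begins: read the wrist's pose just before it. get_calibration takes no time and is no camera call.
- job_done(): hands the job in, once; it reports no verdict.
The state is a dict: "time_s": time; "joints": joint angles; "qvel": joint speeds; "joint_efforts": joint torques, N m; "ee_pos": TCP position; "orientation": TCP orientation; "wrist_force": force on the tool from outside, world axes, zero at the start; "ft_torque": the same for the moment, N m; "gripper_width": finger opening in m.
Only numpy, scipy, OpenCV 4.12 (cv2) and the standard library are available. Lean on these libraries where they do the work, as an engineer would, in place of code of your own. Each camera call takes 0.05 s, during which the arm holds its last target.

## Working session

There is one attempt and no reset: what is moved stays moved. The work goes in short steps, Python scripts to look and compute and a tool call to move; the robot and the scene stay as the last step left them, time stands still between calls to the robot, and variables do not carry over. Pictures are saved under pics/ and viewed, and the job is handed in when it is done.

Besides the shell and the picture viewer there is one more tool, called after ">>>" in YAML: its name, and indented under it one key for each argument. play_rows: Moves the arm, as the interface text tells. Its arguments: {"type":"object","properties":{"increments":{"type":"array"}},"required":["increments"]}

```bash
ls; mkdir -p pics; cat > h.py <<'E'
import numpy as np, cv2
from station import get_state, eyes, job_done, ctrl
def cam(name, st=None):
    c=eyes.get_calibration(name); K=np.array(c["K"])
    if "hand_eye" in c:
        T=np.eye(4); T[:3,:3]=st["orientation"]; T[:3,3]=st["ee_pos"]
        return K,T@np.array(c["hand_eye"])
    T=np.eye(4); T[:3,:3]=c["orientation"]; T[:3,3]=c["xyz"]
    return K,T
def shot(name,fn):
    st=get_state(); K,T=cam(name,st)
    im,d=eyes.get_image(name)
    cv2.imwrite("pics/"+fn+".png",im[:,:,::-1]); np.savez("pics/"+fn,im=im,d=d,K=K,T=T)
    return im,d,K,T
def load(fn):
    z=np.load("pics/"+fn+".npz"); return z["im"],z["d"],z["K"],z["T"]
def cloud(d,K,T):
    v,u=np.mgrid[0:480,0:640]
    p=np.stack([(u-K[0,2])/K[0,0]*d,(v-K[1,2])/K[1,1]*d,d],-1)
    w=p@T[:3,:3].T+T[:3,3]; w[d<=0]=np.nan
    return w
def proj(p,K,T):
    q=(np.asarray(p)-T[:3,3])@T[:3,:3]; q=q@K.T
    return q[...,:2]/q[...,2:]
E
python3 - <<'E'
from h import *
np.set_printoptions(precision=4,suppress=True)
s=get_state(); print(s); print(ctrl.grip_depth)
for n in("top","side"):
    im,d,K,T=shot(n,n+"0"); print(n,K,T)
im,d,K,T=shot("wrist","w0");print(eyes.get_calibration("wrist"))
E
```

```text
pics
{'time_s': 0.0, 'joints': array([-70.639 ,  22.0172,   0.938 ,  78.5608,  -0.3629,  79.5383,
        -2.664 ]), 'qvel': array([-0.0322,  0.0676, -0.0759, -0.0241,  0.1381, -0.0626, -0.0269]), 'joint_efforts': array([ -0.0003, -62.7591,   0.844 , -37.1829,   0.0164,   0.0143,
         0.    ]), 'ee_pos': array([0.2436, 0.575 , 0.2303]), 'orientation': array([[ 0.3901, -0.0008, -0.9208],
       [ 0.9208, -0.0018,  0.3901],
       [-0.002 , -1.    , -0.    ]]), 'wrist_force': array([-0.4009,  0.1016, -0.0045]), 'ft_torque': array([-0.0489,  0.0038, -0.0042]), 'gripper_width': 0.08530773174691399}
0.0187
top [[498.0521   0.     315.9891]
 [  0.     498.0521 235.1226]
 [  0.       0.       1.    ]] [[ 0.0086 -0.9854  0.1703  0.3856]
 [-0.9996 -0.0041  0.0271 -0.0218]
 [-0.026  -0.1704 -0.985   1.1144]
 [ 0.      0.      0.      1.    ]]
side [[465.0186   0.     320.1131]
 [  0.     465.0186 241.8736]
 [  0.       0.       1.    ]] [[-0.9832 -0.1496  0.1043  0.4432]
 [-0.1819  0.7628 -0.6206  0.6486]
 [ 0.0133 -0.6291 -0.7772  0.8934]
 [ 0.      0.      0.      1.    ]]
{'K': array([[408.434 ,   0.    , 313.3574],
       [  0.    , 408.434 , 240.1872],
       [  0.    ,   0.    ,   1.    ]]), 'hand_eye': array([[ 1.    ,  0.0005,  0.0001, -0.0005],
       [ 0.    , -0.2626,  0.9649, -0.1428],
       [ 0.0005, -0.9649, -0.2626,  0.0668],
       [ 0.    ,  0.    ,  0.    ,  1.    ]])}
```

View pics/top0.png

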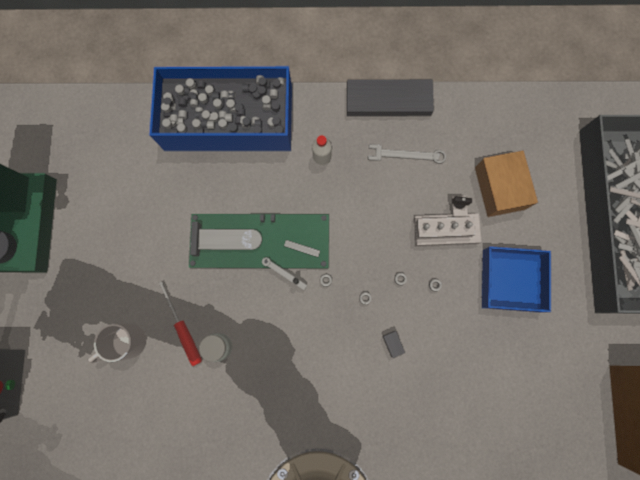

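View pics/side0.png

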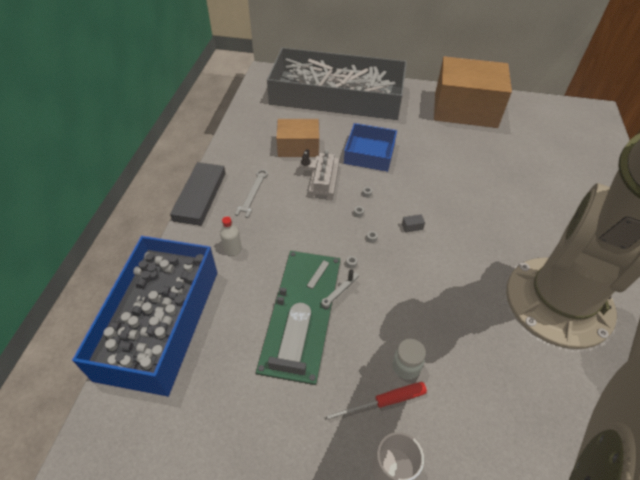

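View pics/w0.png

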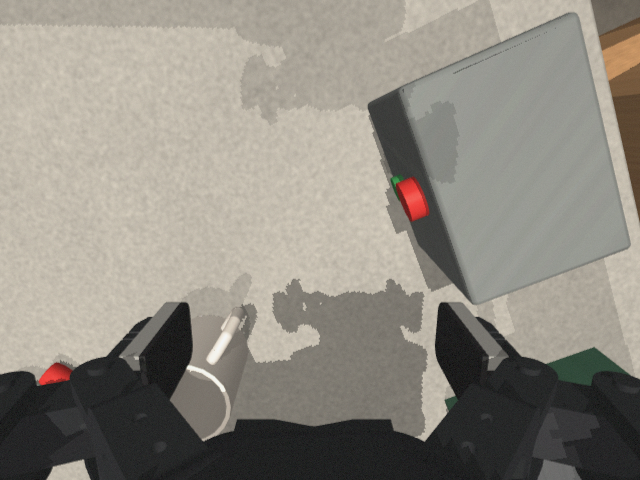

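```bash
python3 - <<'E'
from h import *
np.set_printoptions(precision=4,suppress=True)
im,d,K,T=load("top0"); w=cloud(d,K,T)
pts=dict(off=(302,248),c0=(326,280),c1=(365,298),c2=(400,279),c3=(435,285),nose=(250,239),stop=(196,239),car=(448,228),knob=(461,202),peg=(296,281),piv=(266,262),bin=(516,281),catch=(268,218))
for k,(u,v) in pts.items(): print(k,w[v,u])
def obb(mask,lab):
    n,l,s,c=cv2.connectedComponentsWithStats(mask.astype(np.uint8)); i=1+np.argmax(s[1:,4]); m=l==i
    p=w[m]; r=cv2.minAreaRect((p[:,:2]*1000).astype(np.float32)); print(lab,m.sum(),r,"z",np.nanmedian(p[:,2])); return m
z=w[...,2]; 
roi=np.zeros(z.shape,bool)
def R(a,b,c,e): m=np.zeros(z.shape,bool); m[c:e,a:b]=1; return m
obb(R(180,340,205,275)&(z>0.006)&(z<.02),"plate")
obb(R(200,265,220,255)&(z>0.022)&(z<.034),"rail")
obb(R(185,210,210,275)&(z>0.036),"stop")
obb(R(400,485,190,250)&(z>0.05)&(z<0.064),"blk")
obb(R(400,485,190,250)&(z>0.015)&(z<0.095),"carr")
obb(R(478,556,240,316)&(z>0.035),"bin")
for a,b,c,e in((316,336,270,290),(355,375,288,308),(390,410,269,289),(425,445,275,295)): obb(R(a,b,c,e)&(z>0.011),"col")
hsv=cv2.cvtColor(im,cv2.COLOR_RGB2HSV); g=R(275,326,232,262)
obb(g&(z>0.0145)&(z<.03)&(hsv[...,1]<60),"off")
obb(R(255,312,254,292)&(z>0.018),"gate")
big=cv2.resize(im[190:310,180:340],None,fx=5,fy=5,interpolation=cv2.INTER_CUBIC);cv2.imwrite("pics/b1.png",big[:,:,::-1])
big=cv2.resize(im[180:300,380:560],None,fx=4.4,fy=4.4,interpolation=cv2.INTER_CUBIC);cv2.imwrite("pics/b2.png",big[:,:,::-1])
E
```

```text
off [0.5457 0.0393 0.0193]
c0 [ 0.4765 -0.0143 -0.0001]
c1 [ 0.4373 -0.1011 -0.0013]
c2 [ 0.4797 -0.179   0.0012]
c3 [ 0.4671 -0.2566 -0.0015]
nose [0.5635 0.154  0.0316]
stop [0.5614 0.2716 0.0413]
car [ 0.5853 -0.2761  0.0558]
knob [ 0.6402 -0.3034  0.0661]
peg [0.4689 0.0486 0.0628]
piv [0.5122 0.1168 0.0345]
bin [ 0.4767 -0.4332  0.0042]
catch [0.6159 0.1182 0.0083]
plate 5912 ((564.3973388671875, 139.13201904296875), (126.76136779785156, 315.5867919921875), 0.042260266840457916) z 0.011699635166813827
rail 1173 ((562.7962646484375, 199.78195190429688), (44.266517639160156, 135.7549285888672), 0.2611762583255768) z 0.027517442134468384
stop 227 ((563.0202026367188, 277.72198486328125), (14.196130752563477, 73.44709014892578), 89.49981689453125) z 0.04315685463903485
blk 931 ((587.6937866210938, -270.88214111328125), (40.75243377685547, 120.96070098876953), 2.5462734699249268) z 0.0574307654193722
carr 2210 ((607.9708862304688, -279.760498046875), (105.17091369628906, 140.8654327392578), 2.7265141010284424) z 0.05469661654286129
bin 805 ((477.83026123046875, -423.35223388671875), 
[... 175 characters left out ...]
.4018474221229553) z 0.01719434608185144
col 70 ((435.9932556152344, -99.29066467285156), (24.465288162231445, 23.461477279663086), 46.47246170043945) z 0.01749436951793082
col 69 ((478.4059143066406, -176.7041015625), (22.16008758544922, 22.373998641967773), 88.11090850830078) z 0.01702649335090234
col 72 ((464.92498779296875, -252.0357208251953), (24.18207550048828, 23.583742141723633), 87.74319458007812) z 0.017734585320910767
off 222 ((546.6663818359375, 41.410640716552734), (80.53831481933594, 17.546981811523438), 71.11925506591797) z 0.01753661031865328
gate 302 ((486.29815673828125, 79.58587646484375), (111.49647521972656, 17.597606658935547), 55.45267868041992) z 0.028936669360544176
```

View pics/b1.png

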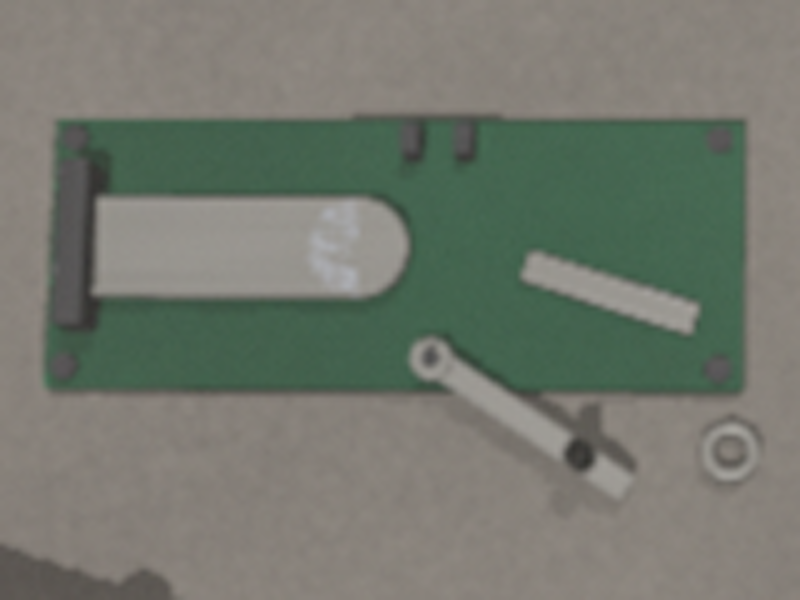

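View pics/b2.png

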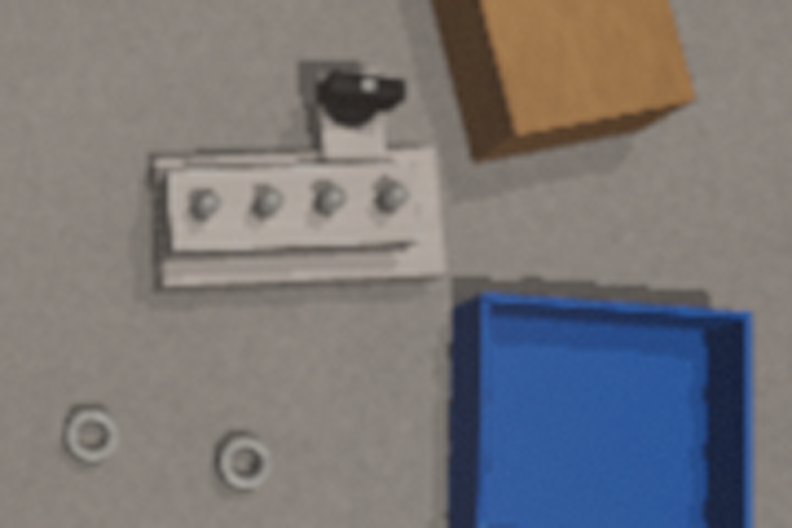

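>>> play_rows:
  increments:
    - [[0, 0, -86, 30.3, -53.4, 0, 0.45], [0, 0, -86, 30.3, -53.4, 0, 0.45], [0, 0, -86, 30.3, -53.4, 0, 0.45], [0, 0, -86, 30.3, -53.4, 0, 0.45], [0, 0, -86, 30.3, -53.4, -3, 0.45], [0, 0, -86, 30.3, -53.4, -6, 0.45], [0, 0, -86, 30.3, -53.4, -8, 0.45], [0, 0, -86, 30.3, -53.4, -8, 0.45], [0, 0, -86, 30.3, -53.4, -8, 0.45], [0, 0, -86, 30.3, -53.4, -8, 0.45]]

```text
time_s: 1.4
ee_pos: [0.5474, 0.0399, 0.1508]
orientation: [[0.946, 0.0, 0.325], [-0.325, 0.0, 0.946], [0.0, -1.0, 0.0]]
wrist_force: [1.0, 1.5, 1.2]
gripper_width: 0.0384
```

>>> play_rows:
  increments:
    - [[0, 0, 0, 0, 0, 0, 0.45], [0, 0, 0, 0, 0, 0, 0.45], [0, 0, 0, 0, 0, 0, 0.45]]

```text
time_s: 1.78
ee_pos: [0.5465, 0.0433, 0.1515]
orientation: [[0.947, 0.0, 0.322], [-0.322, 0.001, 0.947], [-0.0, -1.0, 0.001]]
wrist_force: [-0.4, -0.1, 0.2]
gripper_width: 0.0384
```

```bash
python3 - <<'E'
from h import *
np.set_printoptions(precision=4,suppress=True)
im,d,K,T=shot("wrist","w1"); w=cloud(d,K,T); z=w[...,2]
s=get_state();print(s["ee_pos"],s["orientation"],s["time_s"],s["joints"])
print("plate z",[w[v,u] for v,u in((100,320),(150,200),(150,450))])
im2=im.copy()
E
```

```text
[0.5466 0.0433 0.1516] [[ 0.9467  0.0003  0.3222]
 [-0.3222  0.001   0.9467]
 [-0.0001 -1.      0.001 ]] 1.825 [-33.8171  16.9629  31.5437  98.5106  -9.5901  67.1891 -18.45  ]
plate z [array([0.5774, 0.1219, 0.0118]), array([0.4876, 0.1181, 0.0015]), array([ 0.654 ,  0.0615, -0.0001])]
```

View pics/w1.png

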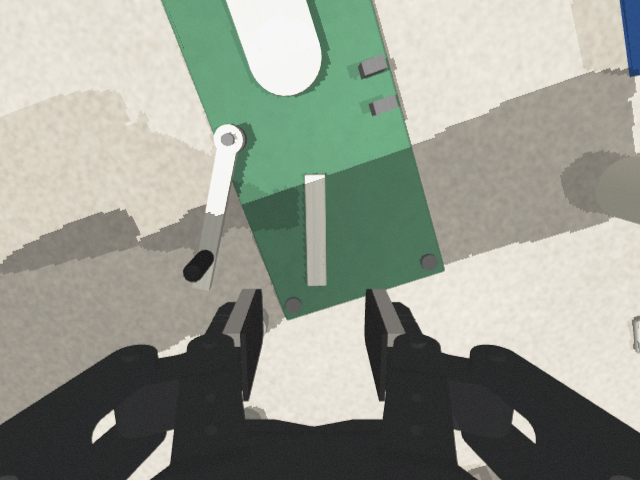

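```bash
python3 - <<'E'
from h import *
np.set_printoptions(precision=4,suppress=True)
print(get_state()["ee_pos"])
im,d,K,T=load("w1"); w=cloud(d,K,T); z=w[...,2]
def obb(mask,lab):
    n,l,s,c=cv2.connectedComponentsWithStats(mask.astype(np.uint8)); i=1+np.argmax(s[1:,4]); m=l==i
    p=w[m]; r=cv2.minAreaRect((p[:,:2]*1000).astype(np.float32)); print(lab,m.sum(),r,"z",np.nanmedian(p[:,2])); return m
m=np.zeros(z.shape,bool); m[165:300,290:340]=1
obb(m&(z>.015)&(z<.03),"off")
m=np.zeros(z.shape,bool); m[0:110,200:330]=1
k=obb(m&(z>.022)&(z<.034),"rail")
p=w[k]; print("nose tip y",np.nanmin(p[:,1]))
hsv=cv2.cvtColor(im,cv2.COLOR_RGB2HSV)
m=(hsv[...,1]>80)&(abs(hsv[...,0].astype(int)-75)<20)&(z>.007)&(z<.018); 
p=w[m]; print("green x",np.percentile(p[:,0],[.5,99.5]),np.percentile(p[:,1],[.5,99.5]))
m=np.zeros(z.shape,bool); m[235:290,170:220]=1
obb(m&(z>.05),"peg")
m[120:160,205:250]=1; m[235:]=0; obb(m&(z>.03),"piv")
E
```

```text
[0.5466 0.0433 0.1516]
off 2222 ((546.5344848632812, 39.7226448059082), (79.79466247558594, 14.014911651611328), 72.3165283203125) z 0.018195268118438246
rail 6702 ((564.4585571289062, 160.09205627441406), (43.99660873413086, 61.61308288574219), 0.10215339809656143) z 0.028219059967891064
nose tip y 0.12928449872997358
green x [0.504 0.625] [-0.0175  0.2021]
peg 432 ((471.726806640625, 50.36257553100586), (11.54289722442627, 11.544134140014648), 13.079412460327148) z 0.06241037527289223
piv 467 ((514.9320678710938, 117.2195816040039), (17.43458366394043, 17.334035873413086), 61.8559455871582) z 0.03086950621155843
```

>>> play_rows:
  increments:
    - [[0, 0, 1, 0, -0.35, -5, 0.45], [0, 0, 1, 0, -0.35, -10, 0.45], [0, 0, 1, 0, -0.35, -12, 0.45], [0, 0, 1, 0, -0.35, -12, 0.45], [0, 0, 1, 0, -0.35, -12, 0.45]]

```text
time_s: 2.45
ee_pos: [0.5477, 0.0387, 0.0326]
orientation: [[0.952, 0.002, 0.307], [-0.307, 0.001, 0.952], [0.002, -1.0, 0.001]]
wrist_force: [-0.2, -0.6, 0.4]
gripper_width: 0.0384
```

>>> play_rows:
  increments:
    - [[0, 0, 0, -0.05, 0.1, -1.2, 0.45], [0, 0, 0, -0.05, 0.1, -1.8, 0.45], [0, 0, 0, -0.05, 0.1, -1.8, 0.3], [0, 0, 0, -0.05, 0.1, -1.8, 0.0], [0, 0, 0, -0.05, 0.1, -1.8, 0.0], [0, 0, 0, -0.05, 0.1, -1.8, 0.0], [0, 0, 0, -0.05, 0.1, -1.8, 0.0]]

```text
time_s: 3.32
ee_pos: [0.5465, 0.0389, 0.0135]
orientation: [[0.951, 0.0, 0.308], [-0.308, 0.0, 0.951], [0.0, -1.0, 0.0]]
wrist_force: [-0.5, -0.7, 2.7]
gripper_width: 0.0113
```

>>> play_rows:
  increments:
    - [[0, 0, 0, 0, 0, 2, 0.0], [0, 0, 0, 0, 0, 6, 0.0], [0, 0, 0, 0, 0, 12, 0.0]]

```text
time_s: 3.7
ee_pos: [0.5448, 0.039, 0.1329]
orientation: [[0.951, -0.004, 0.308], [-0.308, -0.001, 0.951], [-0.003, -1.0, -0.002]]
wrist_force: [1.5, 0.7, 0.2]
gripper_width: 0.0115
```

>>> play_rows:
  increments:
    - [[0, 0, 0, -1, -6, 2, 0.0], [0, 0, 0, -2, -12, 2, 0.0], [0, 0, 0, -4, -18, 2, 0.0], [0, 0, 0, -5, -24, 2, 0.0], [0, 0, 0, -6, -30, 2, 0.0], [0, 0, 0, -6.5, -36, 2, 0.0], [0, 0, 0, -6.9, -42, 2, 0.0], [0, 0, 0, -6.9, -46.2, 2, 0.0], [0, 0, 0, -6.9, -46.2, 0, 0.0], [0, 0, 0, -6.9, -46.2, -2, 0.0]]

```text
time_s: 4.95
ee_pos: [0.4773, -0.4223, 0.1117]
orientation: [[0.951, -0.001, 0.308], [-0.308, 0.001, 0.951], [-0.001, -1.0, 0.001]]
wrist_force: [0.5, -0.0, -0.8]
gripper_width: 0.0116
```

```bash
python3 - <<'E'
from h import *
shot("wrist","w2");s=get_state();print(s["ee_pos"],s["gripper_width"],s["time_s"])
E
```

```text
[ 0.47664946 -0.42029589  0.10849055] 0.011441862740986701 5.0
```

View pics/w2.png

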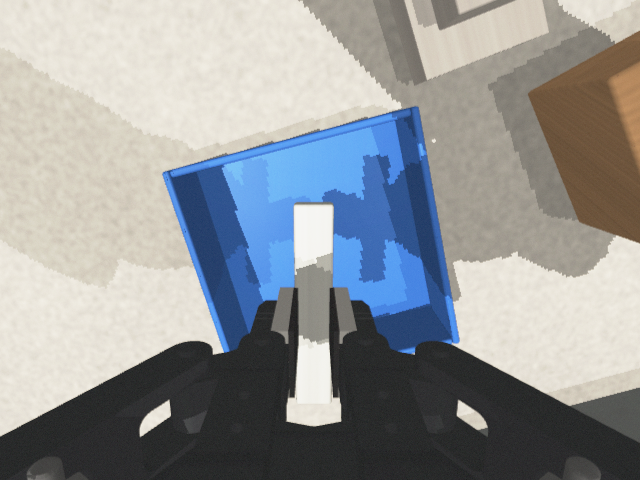

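>>> play_rows:
  increments:
    - [[0, 0, 0, 0, 0, -4, 0.0], [0, 0, 0, 0, 0, -7, 0.0], [0, 0, 0, 0, 0, -7.3, 0.0], [0, 0, 0, 0, 0, -7.3, 0.35], [0, 0, 0, 0, 0, -7.3, 0.35], [0, 0, 0, 0, 0, -7.3, 0.35], [0, 0, 0, 0, 0, -4, 0.35], [0, 0, 0, 0, 0, 1, 0.35], [0, 0, 0, 0, 0, 6, 0.35], [0, 0, 0, 0, 0, 6, 0.35]]

```text
time_s: 6.25
ee_pos: [0.4788, -0.4254, 0.1789]
orientation: [[0.951, 0.007, 0.309], [-0.309, -0.005, 0.951], [0.009, -1.0, -0.003]]
wrist_force: [-0.7, -0.4, -0.6]
gripper_width: 0.03
```

```bash
python3 - <<'E'
from h import *
shot("wrist","w3");s=get_state();print(s["ee_pos"],s["gripper_width"],s["time_s"])
E
```

```text
[ 0.47807354 -0.42417574  0.17608546] 0.029726559786262905 6.3
```

View pics/w3.png

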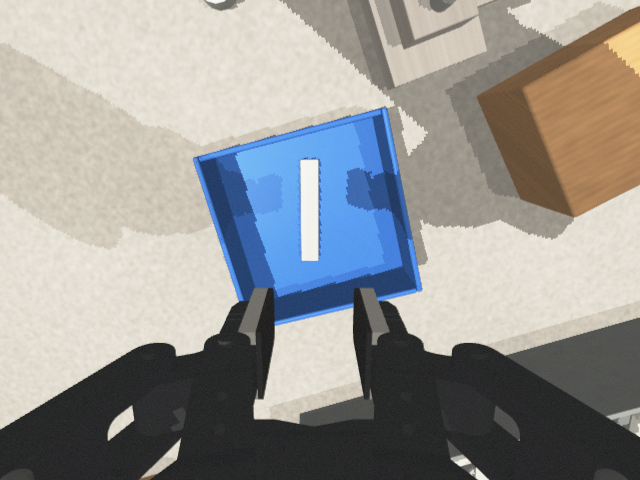

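>>> play_rows:
  increments:
    - [[0, 0, 10, 4, 3, 2.5, 0.7], [0, 0, 20.5, 8, 5, 2.5, 1], [0, 0, 20.5, 11, 6.4, 2.5, 1], [0, 0, 20.5, 11, 6.4, 2.5, 1], [0, 0, 20.5, 11, 6.4, 2.5, 1], [0, 0, 20.5, 11, 6.4, 2.5, 1], [0, 0, 20.5, 11, 6.4, 2.5, 1]]

```text
time_s: 7.18
ee_pos: [0.5864, -0.3599, 0.1985]
orientation: [[0.999, -0.0, -0.043], [0.043, -0.0, 0.999], [-0.0, -1.0, -0.0]]
wrist_force: [-0.1, -0.4, -0.3]
gripper_width: 0.0854
```

```bash
cat >> h.py <<'E'
def obb(w,mask,lab):
    n,l,s,c=cv2.connectedComponentsWithStats(mask.astype(np.uint8)); i=1+np.argmax(s[1:,4]); m=l==i
    p=w[m]; r=cv2.minAreaRect((p[:,:2]*1000).astype(np.float32)); print(lab,m.sum(),[np.round(x,2) for x in r],"z",np.nanmedian(p[:,2])); return m
E
python3 - <<'E'
from h import *
im,d,K,T=shot("wrist","w4");s=get_state();print(s["ee_pos"],s["orientation"][:,0],s["gripper_width"],s["time_s"])
w=cloud(d,K,T);z=w[...,2]
near=(abs(w[...,0]-.6)<.1)&(w[...,1]<-.18)&(w[...,1]>-.36)
obb(w,near&(z>.05)&(z<.0635)&(w[...,0]<.62),"blk")
obb(w,near&(z>.02)&(z<.0635)&(w[...,0]<.63),"base")
obb(w,near&(z>.065)&(w[...,0]>.62),"knob")
for k in range(4):
    pass
m=near&(z>.07)&(w[...,0]<.615)
n,l,st,c=cv2.connectedComponentsWithStats(m.astype(np.uint8))
for i in range(1,n):
    if st[i,4]>20: print(st[i,4],np.nanmean(w[l==i],0))
E
```

```text
[ 0.5866569  -0.35962543  0.19848023] [9.99073766e-01 4.30302796e-02 7.48311828e-05] 0.08589504128980167 7.225
blk 9965 [array([ 589.06, -274.39]), array([ 40.15, 116.52]), np.float64(2.67)] z 0.05821139819686
base 17098 [array([ 593.29, -282.8 ]), array([ 71.87, 140.41]), np.float64(2.7)] z 0.05742558750803051
knob 15049 [array([ 639.31, -351.38]), array([18.85, 39.99]), np.float64(85.46)] z 0.2638011619081393
414 [ 0.58672948 -0.22911021  0.07836381]
358 [ 0.5881193  -0.2585238   0.07866278]
302 [ 0.58947804 -0.28797416  0.07911173]
285 [ 0.59088115 -0.31750099  0.07889837]
35683 [ 0.56684869 -0.34804095  0.27496491]
```

View pics/w4.png

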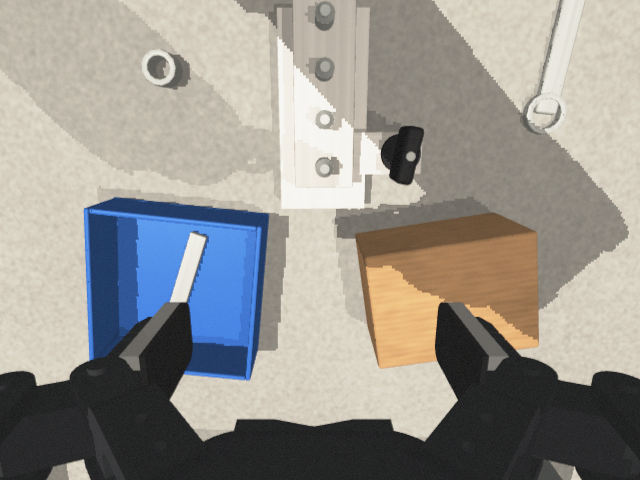

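>>> play_rows:
  increments:
    - [[0, 0, 0.2, 0.16, 5, -3, 0.7], [0, 0, 0.2, 0.16, 9.06, -7, 0.7], [0, 0, 0.2, 0.16, 9.06, -12, 0.7], [0, 0, 0.2, 0.16, 9.06, -14, 0.7], [0, 0, 0.2, 0.16, 9.06, -15, 0.7], [0, 0, 0.2, 0.16, 9.06, -15, 0.7], [0, 0, 0.2, 0.16, 9.06, -15, 0.7]]

```text
time_s: 8.1
ee_pos: [0.5897, -0.2697, 0.05]
orientation: [[0.999, 0.002, -0.047], [0.047, -0.001, 0.999], [0.002, -1.0, -0.001]]
wrist_force: [-0.0, 0.2, 0.4]
gripper_width: 0.0598
```

>>> play_rows:
  increments:
    - [[0, 0, 0, -0.05, 0, -1.0, 0.7], [0, 0, 0, -0.05, 0, -1.65, 0.7], [0, 0, 0, -0.05, 0, -1.65, 0.5], [0, 0, 0, -0.05, 0, -1.65, 0.2], [0, 0, 0, -0.05, 0, -1.65, 0], [0, 0, 0, -0.05, 0, -1.65, 0.0], [0, 0, 0, -0.05, 0, -1.65, 0.0], [0, 0, 0, -0.05, 0, -1.65, 0.0]]

```text
time_s: 9.1
ee_pos: [0.5884, -0.2682, 0.0316]
orientation: [[0.999, -0.0, -0.048], [0.048, 0.0, 0.999], [-0.0, -1.0, 0.0]]
wrist_force: [1.1, 0.6, -4.6]
gripper_width: 0.0392
```

>>> play_rows:
  increments:
    - [[0, 0, 0, 0, 0, 1, 0], [0, 0, 0, 0, 0, 3, 0], [0, 0, 0, 0, 0, 6, 0], [0, 0, 0, 0, 0, 9, 0], [0, 0, 0, 0, 0, 9, 0]]

```text
time_s: 9.72
ee_pos: [0.5901, -0.2699, 0.1259]
orientation: [[0.999, 0.006, -0.047], [0.047, -0.002, 0.999], [0.006, -1.0, -0.003]]
wrist_force: [0.7, -0.9, -5.3]
gripper_width: 0.0393
```

>>> play_rows:
  increments:
    - [[0, 0, 0, 0, 3, 0, 0], [0, 0, -1, 0, 8, 0, 0], [0, 0, -2.6, -1, 13, 0, 0], [0, 0, -2.6, -2.4, 18, 0, 0], [0, 0, -2.6, -2.4, 23, 0, 0], [0, 0, -2.6, -2.4, 28, 0, 0], [0, 0, -2.6, -2.4, 31.5, 0, 0], [0, 0, -2.6, -2.4, 33, 0, 0], [0, 0, -2.6, -2.4, 33, 0, 0], [0, 0, -2.6, -2.4, 33, 0, 0]]

```text
time_s: 10.98
ee_pos: [0.5643, 0.0592, 0.1216]
orientation: [[1.0, -0.0, 0.0], [-0.0, -0.001, 1.0], [-0.0, -1.0, -0.001]]
wrist_force: [-0.4, 0.6, -5.8]
gripper_width: 0.0385
```

```bash
python3 - <<'E'
from h import *
im,d,K,T=shot("wrist","w5");s=get_state();print(s["ee_pos"],s["orientation"],s["gripper_width"],s["time_s"],s["wrist_force"],s["ft_torque"])
w=cloud(d,K,T);z=w[...,2]
import sys
E
```

```text
[0.56439878 0.0590889  0.12169308] [[ 9.99999718e-01 -1.55664889e-04  7.34348726e-04]
 [-7.34506301e-04 -1.01464035e-03  9.99999216e-01]
 [-1.54919667e-04 -9.99999473e-01 -1.01475440e-03]] 0.038991222960826494 11.025 [ 1.14894056 -0.53902442 -6.26111001] [ 0.05828739 -0.00180279 -0.04770934]
```

View pics/w5.png

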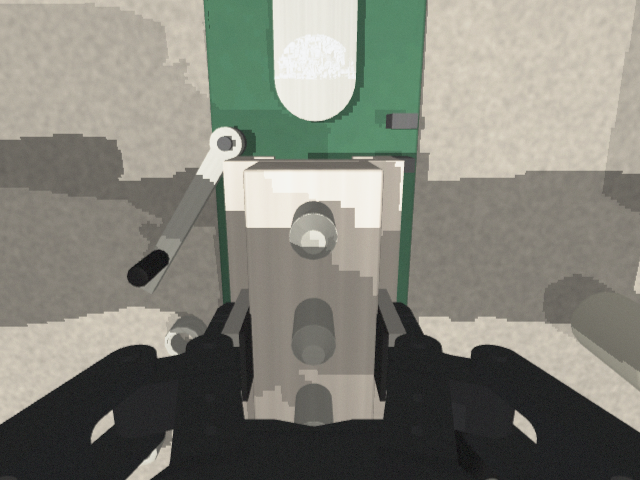

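```bash
python3 - <<'E'
from h import *
im,d,K,T=load("w5");w=cloud(d,K,T);z=w[...,2]
print("heights",z[190,300],z[170,235])
zb=np.nanmedian(z[185:200,270:290])
m=(abs(z-zb)<.003); m[300:]=0
obb(w,m&(abs(w[...,0]-.565)<.05),"blk")
# row wise edges
for lab,mm,rows in(("blk",m&(abs(w[...,0]-.565)<.03),range(180,290,15)),("rail",(z>.024)&(z<.032)&(abs(w[...,0]-.565)<.03),range(10,90,12))):
    for r in rows:
        x=w[r,mm[r],0]; y=w[r,mm[r],1]; print(lab,r,np.round([x.min(),x.max(),(x.min()+x.max())/2,np.median(y)],4))
k=(z>.024)&(z<.032)&(abs(w[...,0]-.565)<.03); k[130:]=0; print("nose",w[k][:,1].min())
E
```

```text
heights 0.14837478772055335 0.11842142695130894
blk 15512 [array([563.72,  94.41]), array([40.3 , 40.15]), np.float64(0.05)] z 0.14818045808214486
blk 180 [0.5437 0.5833 0.5635 0.1113]
blk 195 [0.5439 0.5836 0.5637 0.107 ]
blk 210 [0.5438 0.5835 0.5637 0.1026]
blk 225 [0.5442 0.5835 0.5638 0.0982]
blk 240 [0.5439 0.5838 0.5638 0.0936]
blk 255 [0.5441 0.5834 0.5638 0.089 ]
blk 270 [0.544  0.5835 0.5637 0.0843]
blk 285 [0.5439 0.5835 0.5637 0.0795]
rail 10 [0.5427 0.5864 0.5645 0.1847]
rail 22 [0.5426 0.586  0.5643 0.1791]
rail 34 [0.5425 0.5861 0.5643 0.1733]
rail 46 [0.5427 0.5863 0.5645 0.1676]
rail 58 [0.5428 0.586  0.5644 0.1617]
rail 70 [0.5425 0.5862 0.5643 0.1557]
rail 82 [0.543  0.5862 0.5646 0.1496]
nose 0.12935322647901407
```

>>> play_rows:
  increments:
    - [[0, 0, 0, 0.07, 0.8, -3, 0], [0, 0, 0, 0.07, 0.8, -5, 0], [0, 0, 0, 0.07, 0.8, -6.5, 0], [0, 0, 0, 0.07, 0.8, -7.2, 0], [0, 0, 0, 0.07, 0.8, -7.2, 0], [0, 0, 0, 0.07, 0.8, -7.2, 0]]

```text
time_s: 11.78
ee_pos: [0.5658, 0.0694, 0.0506]
orientation: [[1.0, 0.001, -0.002], [0.002, 0.0, 1.0], [0.001, -1.0, 0.0]]
wrist_force: [0.2, 0.1, -5.8]
gripper_width: 0.0395
```

>>> play_rows:
  increments:
    - [[0, 0, 0, 0, 0, -0.3, 0], [0, 0, 0, 0, 0, -0.6, 0], [0, 0, 0, 0, 0, -0.6, 0], [0, 0, 0, 0, 0, -0.6, 0]]

```text
time_s: 12.28
ee_pos: [0.565, 0.0696, 0.0437]
orientation: [[1.0, -0.0, -0.002], [0.002, 0.0, 1.0], [-0.0, -1.0, 0.0]]
wrist_force: [-0.2, -0.0, -6.6]
gripper_width: 0.0392
```

```bash
python3 - <<'E'
from h import *
im,d,K,T=shot("wrist","w6");s=get_state();print(s["ee_pos"],s["gripper_width"],s["time_s"],s["wrist_force"],s["ft_torque"])
w=cloud(d,K,T);z=w[...,2]
zb=np.nanmedian(z[185:200,270:290]);print(zb)
m=(abs(z-zb)<.003); m[300:]=0
for lab,mm,rows in(("blk",m&(abs(w[...,0]-.565)<.03),range(180,290,35)),("rail",(z>.024)&(z<.032)&(abs(w[...,0]-.565)<.03),range(10,70,20))):
    for r in rows:
        x=w[r,mm[r],0]; y=w[r,mm[r],1]
        if len(x):print(lab,r,np.round([x.min(),x.max(),(x.min()+x.max())/2,np.median(y)],4))
E
```

```text
[0.5650356  0.0695859  0.04376583] 0.03885935148764135 12.325 [-0.37864151 -0.1824152  -5.42720576] [0.03411824 0.06270212 0.05804562]
0.07037368604106187
blk 180 [0.5444 0.5839 0.5642 0.1217]
blk 215 [0.5443 0.584  0.5642 0.1115]
blk 250 [0.5446 0.5839 0.5643 0.101 ]
blk 285 [0.5443 0.5841 0.5642 0.0899]
rail 10 [0.5427 0.586  0.5644 0.1756]
rail 30 [0.5424 0.5862 0.5643 0.1693]
rail 50 [0.5427 0.5864 0.5645 0.1628]
```

View pics/w6.png

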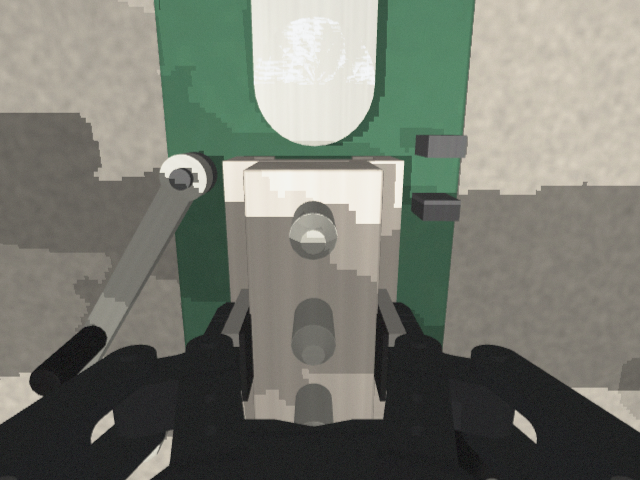

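>>> play_rows:
  increments:
    - [[0, 0, 0, 0, 0.8, 0, 0], [0, 0, 0, 0, 1.6, 0, 0], [0, 0, 0, 0, 2.4, 0, 0], [0, 0, 0, 0, 3.2, 0, 0], [0, 0, 0, 0, 4.0, 0, 0]]

```text
time_s: 12.95
ee_pos: [0.5651, 0.1103, 0.0438]
orientation: [[1.0, -0.0, -0.003], [0.003, 0.0, 1.0], [-0.0, -1.0, 0.0]]
wrist_force: [0.5, -0.5, -6.1]
gripper_width: 0.0391
```

No resistance; continuing.

>>> play_rows:
  increments:
    - [[0, 0, 0, 0, 1, 0, 0], [0, 0, 0, 0, 2.2, 0, 0], [0, 0, 0, 0, 3.4, 0, 0], [0, 0, 0, 0, 4.6, 0, 0], [0, 0, 0, 0, 5.8, 0, 0], [0, 0, 0, 0, 7.0, 0, 0], [0, 0, 0, 0, 8.2, 0, 0], [0, 0, 0, 0, 9.2, 0, 0], [0, 0, 0, 0, 9.7, 0, 0], [0, 0, 0, 0, 9.7, 0, 0]]

```text
time_s: 14.2
ee_pos: [0.565, 0.2069, 0.0437]
orientation: [[1.0, -0.0, -0.003], [0.003, -0.0, 1.0], [-0.0, -1.0, -0.0]]
wrist_force: [-0.3, -0.6, -5.8]
gripper_width: 0.039
```

>>> play_rows:
  increments:
    - [[0, 0, 0, 0, 0.3, 0, 0], [0, 0, 0, 0, 0.6, 0, 0], [0, 0, 0, 0, 0.8, 0, 0], [0, 0, 0, 0, 0.8, 0, 0], [0, 0, 0, 0, 0.8, 0, 0]]

```text
time_s: 14.82
ee_pos: [0.5651, 0.2143, 0.0438]
orientation: [[1.0, -0.0, -0.002], [0.002, -0.0, 1.0], [-0.0, -1.0, -0.0]]
wrist_force: [-1.5, -2.3, -5.5]
gripper_width: 0.0393
```

>>> play_rows:
  increments:
    - [[0, 0, 0, 0, 0.2, 0, 0], [0, 0, 0, 0, 0.3, 0, 0], [0, 0, 0, 0, 0.3, 0, 0]]

```text
time_s: 15.2
ee_pos: [0.5651, 0.2143, 0.0438]
orientation: [[1.0, -0.001, 0.0], [-0.0, -0.003, 1.0], [-0.001, -1.0, -0.003]]
wrist_force: [-2.9, -9.6, -1.8]
gripper_width: 0.0385
```

```bash
python3 - <<'E'
from h import *
im,d,K,T=shot("wrist","w7");s=get_state();print(s["ee_pos"],s["gripper_width"],s["time_s"],s["wrist_force"],s["ft_torque"])
w=cloud(d,K,T);z=w[...,2]
zb=np.nanmedian(z[185:200,270:290]);print(zb)
m=(abs(z-zb)<.003); m[300:]=0
k=m&(abs(w[...,0]-.565)<.015); print("front y",w[k][:,1].max())
E
```

```text
[0.56507906 0.21435796 0.04379973] 0.03884538792744055 15.25 [-2.53719936 -9.00021627 -0.92847783] [-1.69463794  0.65069309  0.05992067]
0.07038740212753446
front y 0.26964592248734864
```

View pics/w7.png

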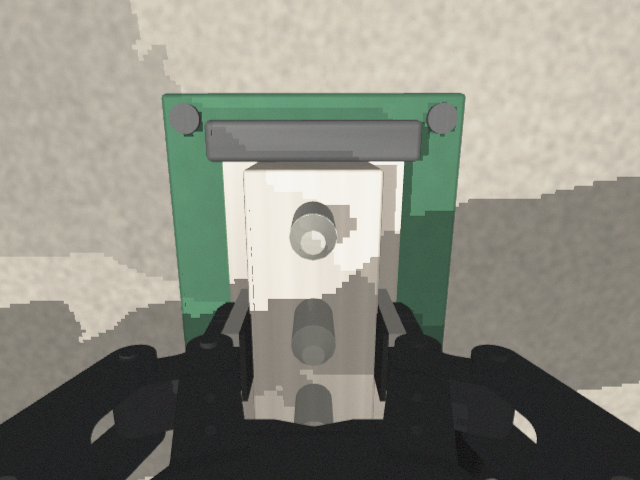

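>>> play_rows:
  increments:
    - [[0, 0, 0, 0, -0.25, 0, 0], [0, 0, 0, 0, -0.25, 0, 0.65], [0, 0, 0, 0, -0.25, 0, 0.65], [0, 0, 0, 0, -0.25, 0, 0.65], [0, 0, 0, 0, -0.25, 3, 0.65], [0, 0, 0, 0, -0.25, 8, 0.65], [0, 0, 0, 0, -4, 12, 0.5], [0, 0, 0, 3, -9, 13, 0.35], [0, 0, 0, 5.5, -12.5, 13, 0.35], [0, 0, 0, 5.5, -12.5, 13, 0.35]]

```text
time_s: 16.5
ee_pos: [0.6217, 0.0876, 0.1745]
orientation: [[1.0, 0.002, 0.004], [-0.004, -0.002, 1.0], [0.002, -1.0, -0.002]]
wrist_force: [-0.2, 0.4, 0.6]
gripper_width: 0.0297
```

>>> play_rows:
  increments:
    - [[0, 0, 0, 0, 0, 0, 0.35], [0, 0, 0, 0, 0, 0, 0.35]]

```text
time_s: 16.75
ee_pos: [0.6196, 0.0944, 0.1736]
orientation: [[1.0, -0.001, -0.005], [0.005, 0.001, 1.0], [-0.001, -1.0, 0.001]]
wrist_force: [0.1, -0.1, -0.1]
gripper_width: 0.0297
```

```bash
python3 - <<'E'
from h import *
im,d,K,T=shot("wrist","w8");s=get_state();print(s["ee_pos"],s["orientation"][:,0],s["gripper_width"],s["time_s"],s["joints"])
w=cloud(d,K,T);z=w[...,2]
near=(abs(w[...,0]-.6206)<.03)&(abs(w[...,1]-.171)<.035)
obb(w,near&(z>.074)&(z<.09),"knob")
m=(z>.064)&(z<.0745)&(abs(w[...,0]-.565)<.03)
obb(w,m,"blk")
m=(z>.085)&(z<.11)&(abs(w[...,0]-.565)<.03)&(w[...,1]>.13)
n,l,st,c=cv2.connectedComponentsWithStats(m.astype(np.uint8))
for i in range(1,n):
    if st[i,4]>20: print(st[i,4],np.nanmean(w[l==i],0))
E
```

```text
[0.61964291 0.09436182 0.17368498] [ 9.99987847e-01  4.91277276e-03 -4.12931188e-04] 0.029687167524210162 16.8 [-34.38264442  26.21968305  31.91310691  84.2479227  -14.14223946
  73.56967729  -0.82851889]
knob 1522 [array([620.7 , 171.49]), array([38.03, 11.98]), np.float64(79.81)] z 0.08185332337871888
blk 9209 [array([564.69, 189.1 ]), array([40.44, 79.5 ]), np.float64(0.07)] z 0.07014327009612578
207 [0.56541203 0.22016346 0.08931163]
486 [0.56551022 0.19368486 0.09073554]
434 [0.56567245 0.16422838 0.09072922]
```

View pics/w8.png

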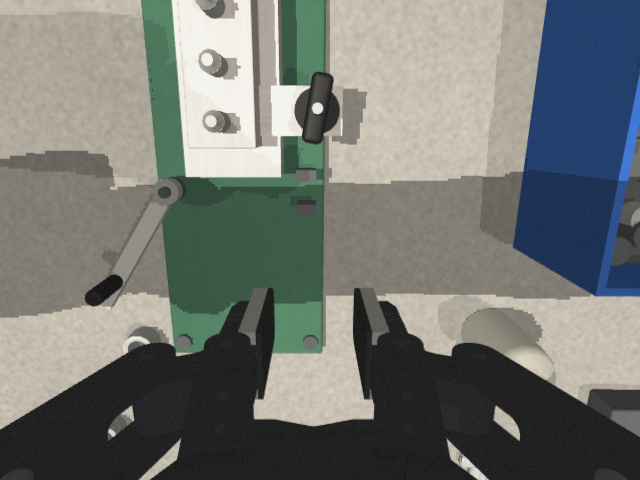

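>>> play_rows:
  increments:
    - [[0, 0, -10.5, 0.1, 4, 0, 0.35], [0, 0, -10.5, 0.1, 7.7, -2, 0.35], [0, 0, -10.5, 0.1, 7.7, -5, 0.35], [0, 0, -10.5, 0.1, 7.7, -7, 0.35], [0, 0, -10.5, 0.1, 7.7, -7, 0.35], [0, 0, -10.5, 0.1, 7.7, -7, 0.35]]

```text
time_s: 17.55
ee_pos: [0.6218, 0.169, 0.105]
orientation: [[0.984, 0.001, 0.181], [-0.181, 0.0, 0.984], [0.001, -1.0, 0.001]]
wrist_force: [-0.8, 0.5, 0.3]
gripper_width: 0.0296
```

>>> play_rows:
  increments:
    - [[0, 0, 0, -0.05, 0.1, -1, 0.35], [0, 0, 0, -0.05, 0.1, -3, 0.35], [0, 0, 0, -0.05, 0.1, -4.5, 0.35], [0, 0, 0, -0.05, 0.1, -4.5, 0.35], [0, 0, 0, -0.05, 0.1, -4.5, 0.35]]

```text
time_s: 18.18
ee_pos: [0.6208, 0.1704, 0.0588]
orientation: [[0.984, 0.0, 0.18], [-0.18, -0.0, 0.984], [0.0, -1.0, -0.0]]
wrist_force: [0.8, -0.2, 0.4]
gripper_width: 0.0299
```

>>> play_rows:
  increments:
    - [[0, 0, 0, 0, 0.1, 0, 0.15], [0, 0, 0, 0, 0.1, 0, 0], [0, 0, 0, 0, 0.1, 0, 0], [0, 0, 0, 0, 0.1, 0, 0], [0, 0, -8, 0, 0.1, 0, 0], [0, 0, -16, 0, 0.1, 0, 0], [0, 0, -24, 0, 0.1, 0, 0], [0, 0, -32, 0, 0.1, 0, 0], [0, 0, -40, 0, 0.1, 0, 0], [0, 0, -40, 0, 0.1, 0, 0]]

```text
time_s: 19.42
ee_pos: [0.6211, 0.1718, 0.0596]
orientation: [[0.636, 0.001, 0.771], [-0.771, 0.0, 0.636], [0.001, -1.0, 0.001]]
wrist_force: [-1.4, -1.1, 7.3]
gripper_width: 0.0108
```

>>> play_rows:
  increments:
    - [[0, 0, -8, 0, 0, 0, 0], [0, 0, -16, 0, 0, 0, 0], [0, 0, -24, 0, 0, 0, 0], [0, 0, -30, 0, 0, 0, 0], [0, 0, -33, 0, 0, 0, 0], [0, 0, -34, 0, 0, 0, 0], [0, 0, -34, 0, 0, 0, 0], [0, 0, -34, 0, 0, 0, 0]]

```text
time_s: 20.42
ee_pos: [0.621, 0.1719, 0.0596]
orientation: [[0.099, 0.001, 0.995], [-0.995, 0.0, 0.099], [-0.0, -1.0, 0.001]]
wrist_force: [0.1, -1.1, 6.8]
gripper_width: 0.011
```

```bash
python3 - <<'E'
from h import *
s=get_state();print(s["ee_pos"],s["orientation"][:,0],s["ft_torque"],s["wrist_force"])
E
```

```text
[0.62102325 0.17187067 0.05955961] [ 9.92970212e-02 -9.95057779e-01 -3.43756589e-04] [-0.10006684  0.19843407  0.46524154] [ 0.09980087 -1.08904114  6.79920372]
```

>>> play_rows:
  increments:
    - [[0, 0, 2, 0, 0, 0, 0.35], [0, 0, 2, 0, 0, 0, 0.35], [0, 0, 2, 0, 0, 0, 0.35], [0, 0, 2, 0, 0, 3, 0.35], [0, 0, 2, 0, 0, 8, 0.35], [0, 0, 10, 0, -3, 11, 0.35], [0, 0, 20, -1, -7, 11, 0.35], [0, 0, 30, -2, -10, 11, 0.35], [0, 0, 40, -2, -10, 11, 0.35], [0, 0, 50, -2, -10, 11, 0.35]]

```text
time_s: 21.68
ee_pos: [0.6004, 0.0709, 0.1688]
orientation: [[0.828, -0.0, 0.561], [-0.561, 0.0, 0.828], [-0.0, -1.0, 0.0]]
wrist_force: [-0.4, 0.2, -0.5]
gripper_width: 0.0297
```

>>> play_rows:
  increments:
    - [[0, 0, 10, 0, 0, 0, 0.35], [0, 0, 20, 0, 0, 0, 0.35], [0, 0, 30, 0, 0, 0, 0.35], [0, 0, 34.5, 0, 0, 0, 0.35], [0, 0, 34.5, 0, 0, 0, 0.35], [0, 0, 34.5, 0, 0, 0, 0.35]]

```text
time_s: 22.42
ee_pos: [0.6005, 0.0715, 0.1687]
orientation: [[1.0, -0.0, -0.0], [0.0, 0.0, 1.0], [-0.0, -1.0, 0.0]]
wrist_force: [0.2, -0.1, 0.1]
gripper_width: 0.03
```

```bash
python3 - <<'E'
from h import *
im,d,K,T=shot("wrist","w9");s=get_state();print(s["ee_pos"],s["orientation"][:,0],s["gripper_width"],s["time_s"],s["joints"])
w=cloud(d,K,T);z=w[...,2]
near=(abs(w[...,0]-.6206)<.03)&(abs(w[...,1]-.171)<.035)
obb(w,near&(z>.074)&(z<.09),"knob")
m=(z>.064)&(z<.0745)&(abs(w[...,0]-.565)<.03)&(w[...,1]>.13)
obb(w,m,"blk")
print(np.nanmin(w[m][:,1]))
E
```

```text
[0.60054315 0.07151883 0.16868222] [ 9.99999693e-01  7.54714506e-04 -2.11425641e-04] 0.03035222453041806 22.475 [-35.64406543  24.04966657  34.70051272  88.43158278 -14.12008289
  71.95734903   1.16385127]
knob 1800 [array([620.58, 171.31]), array([37.94, 12.18]), np.float64(6.85)] z 0.08178407424983984
blk 6720 [array([564.72, 176.81]), array([40.29, 55.01]), np.float64(0.39)] z 0.07018799196636376
0.14920226004923925
```

View pics/w9.png

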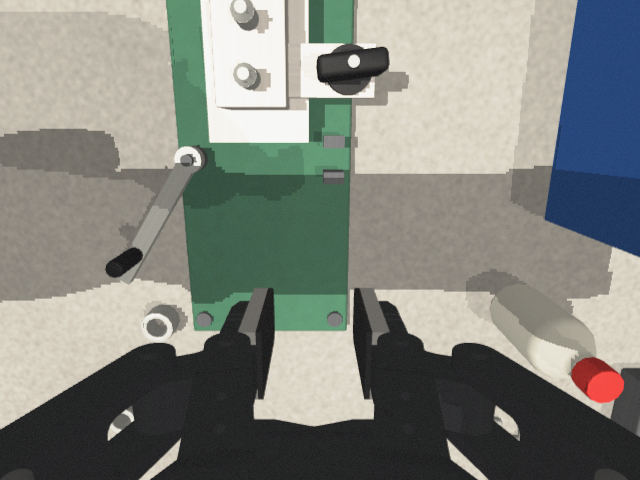

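>>> play_rows:
  increments:
    - [[0, 0, 0, -5, -1, 0, 0.35], [0, 0, 0, -10, -2.1, -1, 0.35], [0, 0, 0, -12.9, -2.1, -4, 0.35], [0, 0, 0, -12.9, -2.1, -7, 0.35], [0, 0, 0, -12.9, -2.1, -7, 0.35], [0, 0, 0, -12.9, -2.1, -7, 0.35], [0, 0, 0, -12.9, -2.1, -7, 0.35]]

```text
time_s: 23.35
ee_pos: [0.4728, 0.0506, 0.1]
orientation: [[1.0, 0.002, -0.002], [0.002, 0.0, 1.0], [0.002, -1.0, 0.0]]
wrist_force: [-0.6, -1.0, 0.2]
gripper_width: 0.03
```

>>> play_rows:
  increments:
    - [[0, 0, 0, 0, 0, -3, 0.35], [0, 0, 0, 0, 0, -5.6, 0.35], [0, 0, 0, 0, 0, -5.6, 0.35], [0, 0, 0, 0, 0, -5.6, 0.15], [0, 0, 0, 0, 0, -5.6, 0.0], [0, 0, 0, 0, 0, -5.6, 0.0], [0, 0, 0, 0, 0, -5.6, 0.0]]

```text
time_s: 24.22
ee_pos: [0.4726, 0.0505, 0.0441]
orientation: [[1.0, 0.002, -0.002], [0.002, 0.001, 1.0], [0.002, -1.0, 0.001]]
wrist_force: [-1.7, -1.4, 7.3]
gripper_width: 0.0094
```

```bash
python3 - <<'E'
from h import *
s=get_state();p=s["ee_pos"];print(p,s["gripper_width"],s["wrist_force"])
piv=np.array([.5149,.1172]);r=.08
v=p[:2]-piv; a0=np.degrees(np.arctan2(v[1],v[0]));print(a0,np.hypot(*v))
for a in np.append(np.arange(a0+10,0,10),[0,1]):
    print(round(a,1),np.round((piv+r*np.array([np.cos(np.radians(a)),np.sin(np.radians(a))])-p[:2])*100,2))
E
```

```text
[0.47261707 0.05050672 0.04405893] 0.009429639798014899 [-1.73394158 -1.37480227  7.26975377]
-122.37432542412178 0.07896733860555241
-112.4 [ 1.18 -0.73]
-102.4 [ 2.51 -1.14]
-92.4 [ 3.9  -1.32]
-82.4 [ 5.29 -1.26]
-72.4 [ 6.65 -0.96]
-62.4 [ 7.94 -0.42]
-52.4 [9.11 0.33]
-42.4 [10.14  1.28]
-32.4 [10.98  2.39]
-22.4 [11.63  3.62]
-12.4 [12.04  4.95]
-2.4 [12.22  6.34]
0.0 [12.23  6.67]
1.0 [12.23  6.81]
```

>>> play_rows:
  increments:
    - [[0, 0, 0, 1.18, -0.73, 0, 0], [0, 0, 0, 2.51, -1.14, 0, 0], [0, 0, 0, 3.9, -1.32, 0, 0], [0, 0, 0, 5.29, -1.26, 0, 0], [0, 0, 0, 5.29, -1.26, 0, 0]]

```text
time_s: 24.85
ee_pos: [0.5264, 0.0353, 0.044]
orientation: [[1.0, 0.003, -0.0], [0.0, -0.003, 1.0], [0.003, -1.0, -0.003]]
wrist_force: [0.2, -7.5, 6.2]
gripper_width: 0.0094
```

>>> play_rows:
  increments:
    - [[0, 0, 0, 1.36, 0.3, 0, 0], [0, 0, 0, 2.65, 0.84, 0, 0], [0, 0, 0, 3.82, 1.59, 0, 0], [0, 0, 0, 4.85, 2.54, 0, 0], [0, 0, 0, 5.69, 3.65, 0, 0], [0, 0, 0, 6.34, 4.88, 0, 0], [0, 0, 0, 6.34, 4.88, 0, 0], [0, 0, 0, 6.34, 4.88, 0, 0]]

```text
time_s: 25.85
ee_pos: [0.5904, 0.0895, 0.0447]
orientation: [[1.0, 0.005, -0.004], [0.004, 0.003, 1.0], [0.005, -1.0, 0.003]]
wrist_force: [5.1, 4.8, 2.6]
gripper_width: 0.0096
```

>>> play_rows:
  increments:
    - [[0, 0, 0, 0.3, 0.7, 0, 0], [0, 0, 0, 0.45, 1.3, 0, 0], [0, 0, 0, 0.55, 2.0, 0, 0], [0, 0, 0, 0.6, 2.7, 0, 0], [0, 0, 0, 0.6, 3.05, 0, 0], [0, 0, 0, 0.6, 3.15, 0, 0], [0, 0, 0, 0.6, 3.15, 0, 0]]

```text
time_s: 26.72
ee_pos: [0.5952, 0.1185, 0.0445]
orientation: [[1.0, 0.003, -0.002], [0.002, 0.001, 1.0], [0.003, -1.0, 0.001]]
wrist_force: [-0.6, 0.2, 8.1]
gripper_width: 0.0091
```

```bash
python3 - <<'E'
from h import *
im,d,K,T=shot("top","t2");s=get_state();print(s["ee_pos"],s["wrist_force"],s["time_s"],s["gripper_width"])
big=cv2.resize(im[190:310,180:340],None,fx=5,fy=5,interpolation=cv2.INTER_CUBIC);cv2.imwrite("pics/b3.png",big[:,:,::-1])
E
```

```text
[0.59521419 0.11853159 0.04449884] [-0.66438504 -0.38533814  8.09030487] 26.775 0.009501053548861034
```

View pics/t2.png

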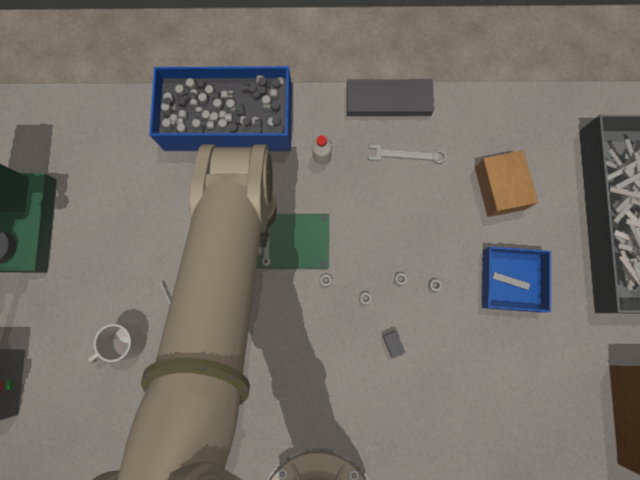

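>>> play_rows:
  increments:
    - [[0, 0, 0, 0, 0, 0, 0.3], [0, 0, 0, 0, 0, 0, 0.3], [0, 0, 0, 0, 0, 0, 0.3], [0, 0, 0, 0, 0, 4, 0.3], [0, 0, 0, 0, 0, 9, 0.3], [0, 0, 0, -3, -4, 14, 0.3], [0, 0, 0, -6, -8, 15, 0.3], [0, 0, 0, -6, -8, 15, 0.3], [0, 0, 0, -6, -8, 15, 0.3], [0, 0, 0, -6, -8, 15, 0.3]]

```text
time_s: 28.02
ee_pos: [0.5339, 0.0395, 0.1921]
orientation: [[1.0, -0.001, -0.004], [0.004, -0.0, 1.0], [-0.001, -1.0, -0.0]]
wrist_force: [-0.1, 0.2, -0.2]
gripper_width: 0.0255
```

```bash
python3 - <<'E'
from h import *
im,d,K,T=shot("wrist","w10");s=get_state();print(s["ee_pos"],s["time_s"],s["orientation"][:,0])
w=cloud(d,K,T);z=w[...,2]
obb(w,(z>.055)&(z<.068)&(w[...,1]<.125)&(w[...,0]>.58)&(w[...,1]>.1),"peg")
m=(z>.064)&(z<.0745)&(abs(w[...,0]-.565)<.03)&(w[...,1]>.14)
obb(w,m,"blk")
E
```

```text
[0.53390518 0.03934703 0.19202904] 28.075 [ 0.99999022  0.0042302  -0.00128901]
peg 312 [array([594.21, 117.4 ]), array([11.53, 11.24]), np.float64(49.81)] z 0.06283548052593696
blk 3206 [array([564.75, 163.54]), array([40.31, 29.28]), np.float64(0.01)] z 0.07018883478069424
```

View pics/w10.png

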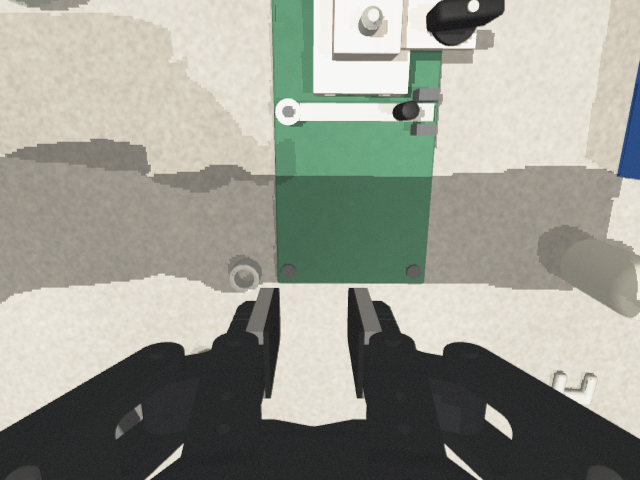

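>>> play_rows:
  increments:
    - [[0, 0, 0, -3, -6, 3, 0.5], [0, 0, 0, -5, -12, 6, 0.5], [0, 0, 0, -7.4, -18, 8, 0.5], [0, 0, 0, -7.4, -24, 8, 0.5], [0, 0, 0, -7.4, -30, 8, 0.5], [0, 0, 0, -7.4, -32, 8, 0.5], [0, 0, 0, -7.4, -32, 8, 0.5], [0, 0, 0, -7.4, -32, 8, 0.5], [0, 0, 0, -7.4, -32, 8, 0.5]]

```text
time_s: 29.2
ee_pos: [0.4607, -0.2801, 0.2725]
orientation: [[1.0, -0.0, -0.005], [0.005, 0.001, 1.0], [-0.0, -1.0, 0.001]]
wrist_force: [-0.3, 0.2, 0.7]
gripper_width: 0.0427
```

```bash
cat >> h.py <<'E'
def collars(w):
    z=w[...,2]; m=(z>.0145)&(z<.022)
    n,l,st,c=cv2.connectedComponentsWithStats(m.astype(np.uint8)); out=[]
    for i in range(1,n):
        if st[i,4]<40: continue
        p=w[l==i][:,:2]*1000; r=cv2.minEnclosingCircle(p.astype(np.float32))
        h=cv2.minAreaRect(p.astype(np.float32))
        if 20<2*r[1]<34: out.append((np.round(h[0],1),np.round(h[1],1),round(r[1]*2,1),st[i,4],c[i].round()))
    for o in out: print(o)
E
python3 - <<'E'
from h import *
im,d,K,T=load("w10");collars(cloud(d,K,T))
print()
im,d,K,T=shot("wrist","w11");s=get_state();print(s["ee_pos"],s["time_s"],s["orientation"][:,0])
collars(cloud(d,K,T))
E
```

```text
(array([476.2, -13.7]), array([25.1, 25.2]), 26.0, np.int32(481), array([244., 278.]))

[ 0.46056631 -0.28022903  0.27261824] 29.25 [ 9.99987038e-01  5.08875974e-03 -1.66279192e-04]
(array([ 437.4, -109.9]), array([23.7,  9. ]), 23.7, np.int32(193), array([288.,   6.]))
(array([ 479.8, -179.3]), array([24.9, 24.4]), 25.7, np.int32(406), array([336.,  90.]))
(array([ 467.3, -255. ]), array([25.1, 25.1]), 25.6, np.int32(345), array([321., 173.]))
```

View pics/w11.png

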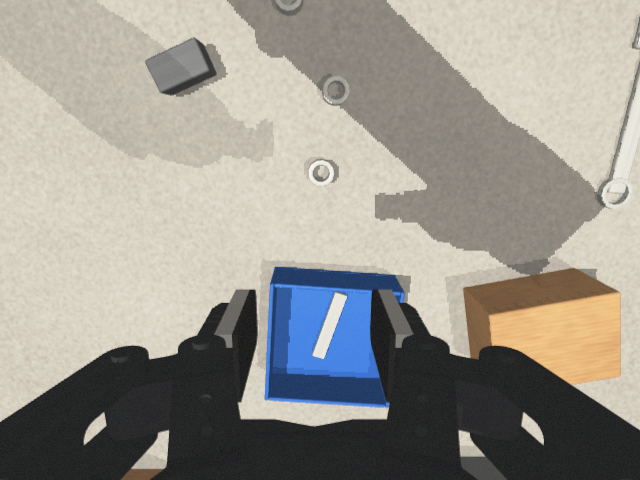

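>>> play_rows:
  increments:
    - [[0, 0, -0.3, 0.67, 2.5, -5, 0.5], [0, 0, -0.3, 0.67, 2.5, -10, 0.5], [0, 0, -0.3, 0.67, 2.5, -15, 0.5], [0, 0, -0.3, 0.67, 2.5, -20, 0.5], [0, 0, -0.3, 0.67, 2.5, -23, 0.5], [0, 0, -0.3, 0.67, 2.5, -23, 0.5], [0, 0, -0.3, 0.67, 2.5, -23, 0.5]]

```text
time_s: 30.12
ee_pos: [0.4676, -0.2568, 0.0442]
orientation: [[1.0, 0.002, 0.002], [-0.002, -0.001, 1.0], [0.002, -1.0, -0.001]]
wrist_force: [0.1, 0.2, 0.6]
gripper_width: 0.0428
```

>>> play_rows:
  increments:
    - [[0, 0, 0, 0, 0.15, -2, 0.5], [0, 0, 0, 0, 0.15, -3.5, 0.5], [0, 0, 0, 0, 0.15, -3.6, 0.5], [0, 0, 0, 0, 0.15, -3.6, 0.5], [0, 0, 0, 0, 0.15, -3.6, 0.2], [0, 0, 0, 0, 0.15, -3.6, 0.0], [0, 0, 0, 0, 0.15, -3.6, 0.0], [0, 0, 0, 0, 0.15, -3.6, 0.0]]

```text
time_s: 31.12
ee_pos: [0.4671, -0.2556, 0.0078]
orientation: [[1.0, 0.001, 0.003], [-0.003, -0.0, 1.0], [0.001, -1.0, -0.0]]
wrist_force: [-1.4, 0.7, 7.0]
gripper_width: 0.0226
```

>>> play_rows:
  increments:
    - [[0, 0, 0, 0, 0, 4, 0], [0, 0, 0, 0, 0, 9, 0], [0, 0, 0, 1, 4, 13, 0], [0, 0, 0, 2, 10, 14, 0], [0, 0, 0, 3, 16, 14, 0], [0, 0, 0, 5, 22, 14, 0], [0, 0, 0, 6, 28, 14, 0], [0, 0, 0, 8, 34, 14, 0], [0, 0, 0, 9.8, 40, 14, 0], [0, 0, 0, 9.8, 44, 14, 0]]

```text
time_s: 32.38
ee_pos: [0.565, 0.1883, 0.1468]
orientation: [[1.0, 0.0, 0.0], [-0.0, 0.0, 1.0], [0.0, -1.0, 0.0]]
wrist_force: [0.2, -0.9, -0.6]
gripper_width: 0.0227
```

>>> play_rows:
  increments:
    - [[0, 0, 0, 0, 4, 0, 0], [0, 0, 0, 0, 6.9, 0, 0], [0, 0, 0, 0, 6.9, 0, 0], [0, 0, 0, 0, 6.9, 0, 0], [0, 0, 0, 0, 6.9, 0, 0]]

```text
time_s: 33.0
ee_pos: [0.565, 0.2521, 0.1471]
orientation: [[1.0, 0.0, 0.005], [-0.005, -0.0, 1.0], [0.0, -1.0, -0.0]]
wrist_force: [-0.3, 0.3, -0.2]
gripper_width: 0.0229
```

```bash
python3 - <<'E'
from h import *
im,d,K,T=shot("wrist","w12");s=get_state();print(s["ee_pos"],s["time_s"],s["orientation"],s["gripper_width"])
E
```

```text
[0.56495286 0.25228707 0.14705846] 33.05 [[ 9.99987829e-01  2.28122375e-04  4.92842578e-03]
 [-4.92840424e-03 -9.49172302e-05  9.99987851e-01]
 [ 2.28587396e-04 -9.99999969e-01 -9.37917957e-05]] 0.0229310760789947
```

View pics/w12.png

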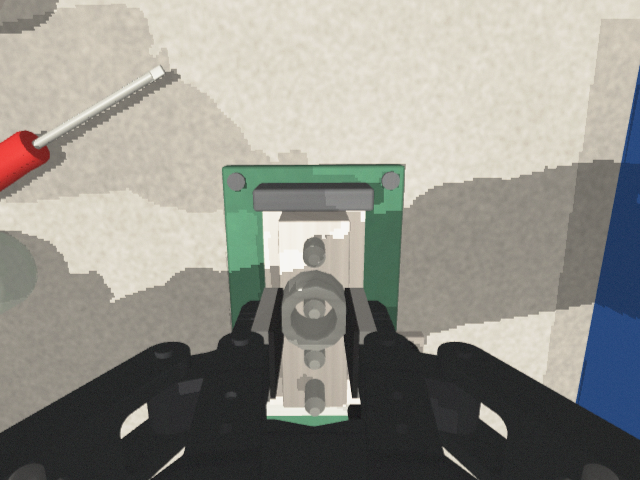

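```bash
cat >> h.py <<'E'
def place(fn):
    im,d,K,T=load(fn); s=get_state(); w=cloud(d,K,T); z=w[...,2]; p=s["ee_pos"]
    zc=p[2]+.0102
    m=(abs(z-zc)<.003)&(np.hypot(w[...,0]-p[0],w[...,1]-p[1])<.02)&(abs(w[...,0]-p[0])<.0115)
    q=w[m][:,:2]; print("ring n",m.sum(),"y range",q[:,1].min(),q[:,1].max(),"mid",(q[:,1].min()+q[:,1].max())/2,"x",q[:,0].mean(),"TCP",p)
    m=(z>.0925-.002)&(z<.0965)&(abs(w[...,0]-.565)<.012)
    n,l,st,c=cv2.connectedComponentsWithStats(m.astype(np.uint8))
    for i in range(1,n):
        if st[i,4]>15:
            q=w[l==i]; print("post",st[i,4],[(q[:,j].min()+q[:,j].max())/2 for j in(0,1)],np.ptp(q[:,1]),np.median(q[:,2]))
E
python3 -c "
from h import *
place('w12')"
```

```text
ring n 2367 y range 0.23998162054199632 0.26594588716171247 mid 0.2529637538518544 x 0.5649933749964754 TCP [0.56495286 0.25228707 0.14705846]
post 231 [np.float64(0.564798898248085), np.float64(0.2544144944450946)] 0.00899032518092538 0.09252920569365403
post 198 [np.float64(0.5646750502005303), np.float64(0.22574344622263348)] 0.00831435844306444 0.09274034571594483
post 198 [np.float64(0.5648168205474544), np.float64(0.19526169812280614)] 0.00809642574347924 0.09247534116656404
post 174 [np.float64(0.5644276877884153), np.float64(0.1652069612362297)] 0.008903286396638288 0.09247366701241833
```

>>> play_rows:
  increments:
    - [[0, 0, 0, 0, 0.14, -2, 0], [0, 0, 0, 0, 0.14, -3.5, 0], [0, 0, 0, 0, 0.14, -4.5, 0], [0, 0, 0, 0, 0.14, -5.5, 0], [0, 0, 0, 0, 0.14, -6.4, 0], [0, 0, 0, 0, 0.14, -6.8, 0], [0, 0, 0, 0, 0.14, -6.8, 0]]

```text
time_s: 33.92
ee_pos: [0.5647, 0.2551, 0.0787]
orientation: [[1.0, -0.0, 0.003], [-0.003, -0.0, 1.0], [-0.0, -1.0, -0.0]]
wrist_force: [0.0, 0.1, 0.5]
gripper_width: 0.0228
```

Over the post with no force. Release, rise, and go look at the next collar.

>>> play_rows:
  increments:
    - [[0, 0, 0, 0, 0, -0.05, 0.38], [0, 0, 0, 0, 0, -0.05, 0.38], [0, 0, 0, 0, 0, -0.05, 0.38], [0, 0, 0, 0, 0, 2, 0.38], [0, 0, 0, 0, 0, 6, 0.38], [0, 0, 0, 0, -4, 8, 0.38], [0, 0, 0, -2, -10, 8, 0.5], [0, 0, 0, -4, -16, 8, 0.5], [0, 0, 0, -6, -22, 8, 0.5], [0, 0, 0, -8, -28, 8, 0.5]]

```text
time_s: 35.17
ee_pos: [0.4852, -0.0241, 0.1603]
orientation: [[1.0, 0.002, 0.003], [-0.003, 0.001, 1.0], [0.002, -1.0, 0.001]]
wrist_force: [0.6, -0.8, -0.7]
gripper_width: 0.0429
```

>>> play_rows:
  increments:
    - [[0, 0, 0, -0.5, -6, 0, 0.5], [0, 0, 0, -0.5, -12, 0, 0.5], [0, 0, 0, -0.5, -18, 0, 0.5], [0, 0, 0, -0.5, -21, 0, 0.5], [0, 0, 0, -0.5, -21, 0, 0.5], [0, 0, 0, -0.5, -21, 0, 0.5], [0, 0, 0, -0.5, -21, 0, 0.5]]

```text
time_s: 36.05
ee_pos: [0.4811, -0.2304, 0.1591]
orientation: [[1.0, 0.0, 0.0], [-0.0, 0.001, 1.0], [0.0, -1.0, 0.001]]
wrist_force: [-1.0, -0.7, 0.0]
gripper_width: 0.0423
```

```bash
python3 - <<'E'
from h import *
im,d,K,T=shot("wrist","w13");s=get_state();print(s["ee_pos"],s["time_s"],s["orientation"][:,0])
collars(cloud(d,K,T))
E
```

```text
[ 0.48104631 -0.23052034  0.15899389] 36.1 [ 9.99999872e-01 -3.99257161e-04  3.10780093e-04]
(array([ 437. , -101.6]), array([25.3, 25.4]), 26.2, np.int32(923), array([245.,  26.]))
(array([ 480. , -179.2]), array([24.7, 25.4]), 25.8, np.int32(695), array([313., 151.]))
```

View pics/w13.png

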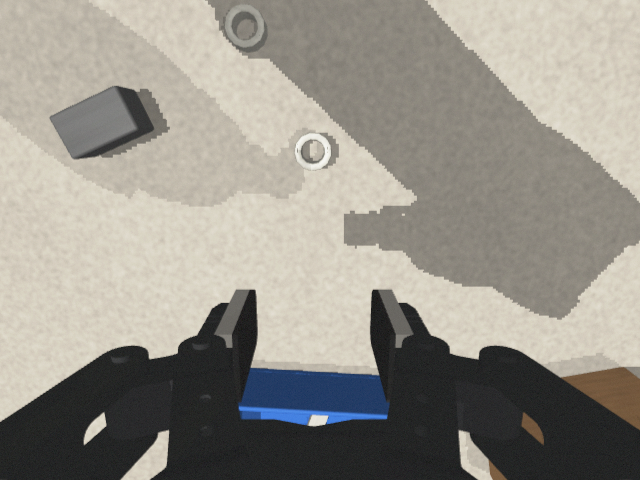

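>>> play_rows:
  increments:
    - [[0, 0, 0, -0.1, 3, -3, 0.5], [0, 0, 0, -0.1, 5.1, -7, 0.5], [0, 0, 0, -0.1, 5.1, -11, 0.5], [0, 0, 0, -0.1, 5.1, -13.5, 0.5], [0, 0, 0, -0.1, 5.1, -14.8, 0.5], [0, 0, 0, -0.1, 5.1, -15.1, 0.5], [0, 0, 0, -0.1, 5.1, -15.1, 0.5], [0, 0, 0, -0.1, 5.1, -15.1, 0.2], [0, 0, 0, -0.1, 5.1, -15.1, 0], [0, 0, 0, -0.1, 5.1, -15.1, 0]]

```text
time_s: 37.35
ee_pos: [0.4803, -0.1812, 0.009]
orientation: [[1.0, 0.002, 0.003], [-0.003, 0.0, 1.0], [0.002, -1.0, 0.0]]
wrist_force: [-1.7, 1.4, 7.0]
gripper_width: 0.0228
```

>>> play_rows:
  increments:
    - [[0, 0, 0, 0, 0, 0, 0], [0, 0, 0, 0, 0, 0, 0], [0, 0, 0, 0, 0, 4, 0], [0, 0, 0, 0, 0, 9, 0], [0, 0, 0, 1, 4, 13, 0], [0, 0, 0, 2, 10, 14, 0], [0, 0, 0, 4, 16, 14, 0], [0, 0, 0, 6, 22, 14, 0], [0, 0, 0, 8, 28, 14, 0], [0, 0, 0, 8.45, 34, 14, 0]]

```text
time_s: 38.6
ee_pos: [0.565, 0.1608, 0.1485]
orientation: [[1.0, 0.002, 0.003], [-0.003, 0.0, 1.0], [0.002, -1.0, 0.0]]
wrist_force: [0.4, -0.5, -0.4]
gripper_width: 0.023
```

>>> play_rows:
  increments:
    - [[0, 0, 0, 0, 4, 0, 0], [0, 0, 0, 0, 6.4, 0, 0], [0, 0, 0, 0, 6.4, 0, 0], [0, 0, 0, 0, 6.4, 0, 0], [0, 0, 0, 0, 6.4, 0, 0]]

```text
time_s: 39.22
ee_pos: [0.5645, 0.2207, 0.1482]
orientation: [[1.0, 0.0, 0.006], [-0.006, -0.0, 1.0], [0.0, -1.0, -0.0]]
wrist_force: [-0.6, -0.0, -0.9]
gripper_width: 0.0225
```

```bash
python3 -c "
from h import *
shot('wrist','w14');place('w14');s=get_state();print(s['time_s'],s['gripper_width'],s['orientation'][:,0])"
```

```text
ring n 2173 y range 0.2094385603951531 0.23608394268125657 mid 0.22276125153820484 x 0.5644733946066376 TCP [0.56441607 0.22107148 0.14809019]
post 258 [np.float64(0.5642624118605706), np.float64(0.25454788351329805)] 0.009485965085769543 0.09258419282913878
post 236 [np.float64(0.5646090639220533), np.float64(0.2248476819278064)] 0.009732145768028305 0.09251838624703813
post 171 [np.float64(0.5647265721961124), np.float64(0.19606820417639823)] 0.006731267530984131 0.09253256993631212
post 194 [np.float64(0.5645970088942949), np.float64(0.1652576216540907)] 0.009212999624052504 0.09268791839106966
39.275 0.022212111179742474 [ 9.99983996e-01 -5.65361651e-03  2.11424234e-04]
```

View pics/w14.png

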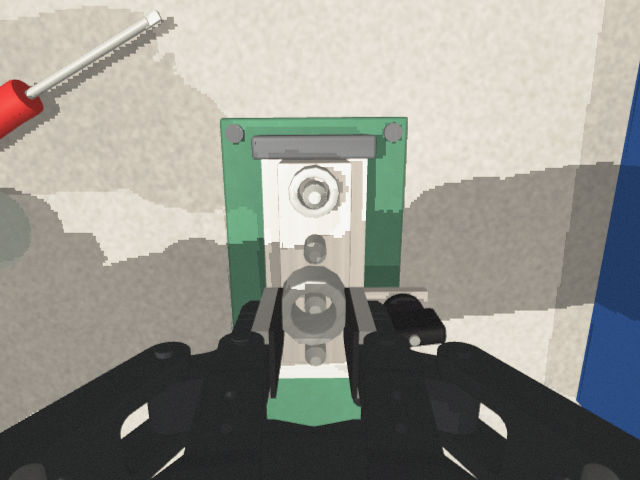

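>>> play_rows:
  increments:
    - [[0, 0, 0.3, 0.03, 0.15, -2, 0], [0, 0, 0.3, 0.03, 0.15, -3.5, 0], [0, 0, 0.3, 0.03, 0.15, -4.5, 0], [0, 0, 0.3, 0.03, 0.15, -5.5, 0], [0, 0, 0.3, 0.03, 0.15, -6.4, 0], [0, 0, 0.3, 0.03, 0.15, -6.8, 0], [0, 0, 0.3, 0.03, 0.15, -6.9, 0], [0, 0, 0.3, 0.03, 0.15, -6.9, 0]]

```text
time_s: 40.28
ee_pos: [0.5644, 0.2242, 0.0791]
orientation: [[1.0, -0.0, -0.002], [0.002, 0.0, 1.0], [-0.0, -1.0, 0.0]]
wrist_force: [-2.2, -1.4, 3.2]
gripper_width: 0.0226
```

>>> play_rows:
  increments:
    - [[0, 0, 0, 0, 0, 0, 0.38], [0, 0, 0, 0, 0, 0, 0.38], [0, 0, 0, 0, 0, 0, 0.38], [0, 0, 0, 0, 0, 2, 0.38], [0, 0, 0, 0, 0, 6, 0.38], [0, 0, 0, -2, -4, 8, 0.38], [0, 0, 0, -5, -10, 8, 0.5], [0, 0, 0, -8, -16, 8, 0.5], [0, 0, 0, -11, -22, 8, 0.5], [0, 0, 0, -12.5, -28, 8, 0.5]]

```text
time_s: 41.52
ee_pos: [0.4421, -0.0448, 0.1598]
orientation: [[1.0, 0.001, -0.003], [0.003, 0.002, 1.0], [0.001, -1.0, 0.002]]
wrist_force: [1.6, -0.1, 0.2]
gripper_width: 0.043
```

>>> play_rows:
  increments:
    - [[0, 0, 0, 0, -6, 0, 0.5], [0, 0, 0, 0, -10, 0, 0.5], [0, 0, 0, 0, -10, 0, 0.5], [0, 0, 0, 0, -10, 0, 0.5], [0, 0, 0, 0, -10, 0, 0.5]]

```text
time_s: 42.15
ee_pos: [0.4433, -0.142, 0.159]
orientation: [[1.0, 0.0, -0.004], [0.004, 0.001, 1.0], [0.0, -1.0, 0.001]]
wrist_force: [-0.6, -0.8, -0.1]
gripper_width: 0.0428
```

```bash
python3 - <<'E'
from h import *
im,d,K,T=shot("wrist","w15");s=get_state();print(s["ee_pos"],s["time_s"],s["orientation"][:,0])
collars(cloud(d,K,T))
E
```

```text
[ 0.44323617 -0.14195509  0.15892995] 42.2 [9.99989215e-01 4.64363345e-03 8.26777919e-05]
(array([475.8, -14.3]), array([25.2, 25.1]), 25.9, np.int32(913), array([366.,  28.]))
(array([ 436.8, -101.6]), array([24.9, 25.4]), 25.9, np.int32(680), array([305., 167.]))
(array([ 361.1, -149.7]), array([ 8.5, 30.5]), 30.5, np.int32(160), array([200., 234.]))
```

View pics/w15.png

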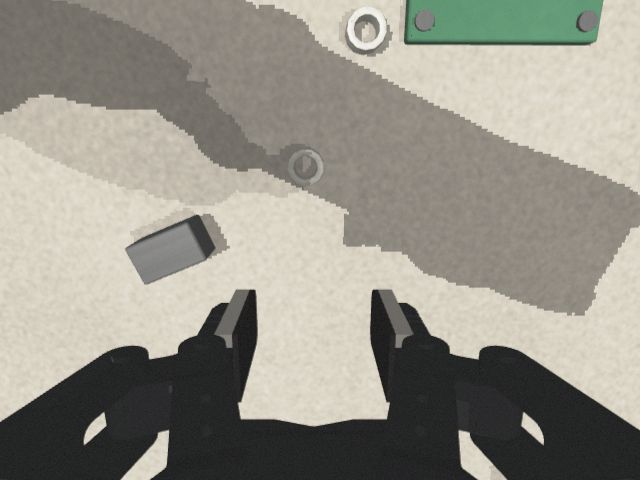

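>>> play_rows:
  increments:
    - [[0, 0, -0.3, -0.65, 3, -3, 0.5], [0, 0, -0.3, -0.65, 4.05, -7, 0.5], [0, 0, -0.3, -0.65, 4.05, -11, 0.5], [0, 0, -0.3, -0.65, 4.05, -13.5, 0.5], [0, 0, -0.3, -0.65, 4.05, -14.8, 0.5], [0, 0, -0.3, -0.65, 4.05, -15.1, 0.5], [0, 0, -0.3, -0.65, 4.05, -15.1, 0.5], [0, 0, -0.3, -0.65, 4.05, -15.1, 0.2], [0, 0, -0.3, -0.65, 4.05, -15.1, 0], [0, 0, -0.3, -0.65, 4.05, -15.1, 0]]

```text
time_s: 43.45
ee_pos: [0.4373, -0.1027, 0.009]
orientation: [[1.0, 0.002, 0.003], [-0.003, 0.001, 1.0], [0.002, -1.0, 0.001]]
wrist_force: [-3.0, 0.5, 9.8]
gripper_width: 0.0227
```

>>> play_rows:
  increments:
    - [[0, 0, 0, 0, 0, 0, 0], [0, 0, 0, 0, 0, 0, 0], [0, 0, 0, 0, 0, 4, 0], [0, 0, 0, 0, 0, 9, 0], [0, 0, 0, 3, 4, 13, 0], [0, 0, 0, 6, 10, 14, 0], [0, 0, 0, 9, 15, 14, 0], [0, 0, 0, 11, 20, 14, 0], [0, 0, 0, 12.8, 25, 14, 0], [0, 0, 0, 12.8, 29.5, 14, 0]]

```text
time_s: 44.7
ee_pos: [0.5652, 0.1943, 0.1482]
orientation: [[1.0, 0.001, 0.002], [-0.002, -0.0, 1.0], [0.001, -1.0, -0.0]]
wrist_force: [0.7, -0.9, 0.4]
gripper_width: 0.0229
```

>>> play_rows:
  increments:
    - [[0, 0, 0, 0, 0, 0, 0], [0, 0, 0, 0, 0, 0, 0], [0, 0, 0, 0, 0, 0, 0]]

```text
time_s: 45.08
ee_pos: [0.5647, 0.1906, 0.1483]
orientation: [[1.0, 0.0, 0.005], [-0.005, 0.0, 1.0], [0.0, -1.0, 0.0]]
wrist_force: [-0.4, -0.9, -0.8]
gripper_width: 0.0226
```

```bash
python3 -c "
from h import *
shot('wrist','w16');place('w16');s=get_state();print(s['time_s'],s['gripper_width'],s['orientation'][:,0])"
```

```text
ring n 2154 y range 0.1790700680197303 0.20506944213646355 mid 0.19206975507809693 x 0.5647635311158383 TCP [0.56466283 0.19075486 0.14824764]
post 297 [np.float64(0.5647370702183536), np.float64(0.2540902955214427)] 0.009663705769920816 0.09234453351327271
post 264 [np.float64(0.5643670824078841), np.float64(0.22445284652312864)] 0.00939528768218753 0.09251403336505756
post 238 [np.float64(0.5644916682577001), np.float64(0.19470065748193305)] 0.009712905124794169 0.09246237678677634
post 206 [np.float64(0.5646206908894777), np.float64(0.16490415358982743)] 0.008444985032777852 0.09258083507928463
45.125 0.02282347192712796 [ 9.99986259e-01 -5.22638874e-03  4.07094014e-04]
```

View pics/w16.png

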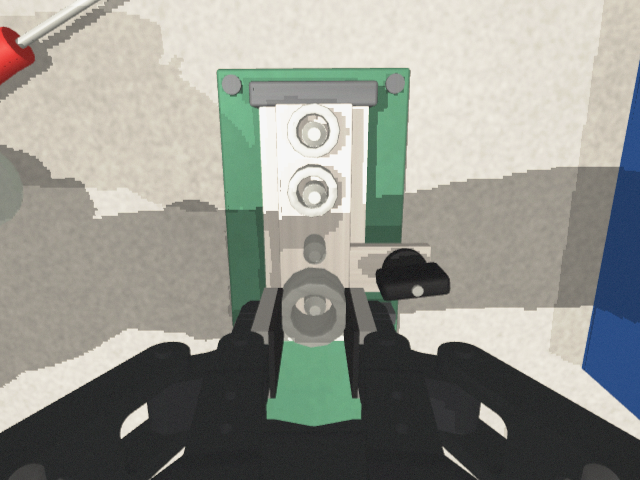

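Shift y +2.4 mm, then lower.

>>> play_rows:
  increments:
    - [[0, 0, 0.3, 0, 0.24, -2, 0], [0, 0, 0.3, 0, 0.24, -3.5, 0], [0, 0, 0.3, 0, 0.24, -4.5, 0], [0, 0, 0.3, 0, 0.24, -5.5, 0], [0, 0, 0.3, 0, 0.24, -6.4, 0], [0, 0, 0.3, 0, 0.24, -6.8, 0], [0, 0, 0.3, 0, 0.24, -6.9, 0], [0, 0, 0.3, 0, 0.24, -6.9, 0]]

```text
time_s: 46.12
ee_pos: [0.5646, 0.1947, 0.0792]
orientation: [[1.0, 0.0, -0.002], [0.002, 0.0, 1.0], [0.0, -1.0, 0.0]]
wrist_force: [-1.3, -0.6, 1.9]
gripper_width: 0.0228
```

>>> play_rows:
  increments:
    - [[0, 0, 0, 0, 0, 0, 0.38], [0, 0, 0, 0, 0, 0, 0.38], [0, 0, 0, 0, 0, 0, 0.38], [0, 0, 0, 0, 0, 2, 0.38], [0, 0, 0, 0, 0, 6, 0.38], [0, 0, 0, -2, -4, 8, 0.38], [0, 0, 0, -4, -10, 8, 0.5], [0, 0, 0, -6, -16, 8, 0.5], [0, 0, 0, -8.7, -22, 8, 0.5], [0, 0, 0, -8.7, -25.5, 8, 0.5]]

```text
time_s: 47.38
ee_pos: [0.476, -0.0632, 0.1601]
orientation: [[1.0, 0.001, 0.001], [-0.001, 0.003, 1.0], [0.001, -1.0, 0.003]]
wrist_force: [1.1, 0.2, 0.0]
gripper_width: 0.0427
```

>>> play_rows:
  increments:
    - [[0, 0, 0, 0, 0, 0, 0.5], [0, 0, 0, 0, 0, 0, 0.5], [0, 0, 0, 0, 0, 0, 0.5]]

```text
time_s: 47.75
ee_pos: [0.4778, -0.059, 0.159]
orientation: [[1.0, 0.0, -0.005], [0.005, 0.0, 1.0], [0.0, -1.0, 0.0]]
wrist_force: [0.0, -0.1, -0.3]
gripper_width: 0.0426
```

```bash
python3 - <<'E'
from h import *
im,d,K,T=shot("wrist","w17");s=get_state();print(s["ee_pos"],s["time_s"],s["orientation"][:,0])
collars(cloud(d,K,T))
E
```

```text
[ 0.47776072 -0.05908179  0.1588851 ] 47.8 [ 9.99989411e-01  4.60062541e-03 -1.11274167e-04]
(array([475.8, -14.3]), array([24.4, 25.5]), 25.9, np.int32(686), array([312., 161.]))
```

View pics/w17.png

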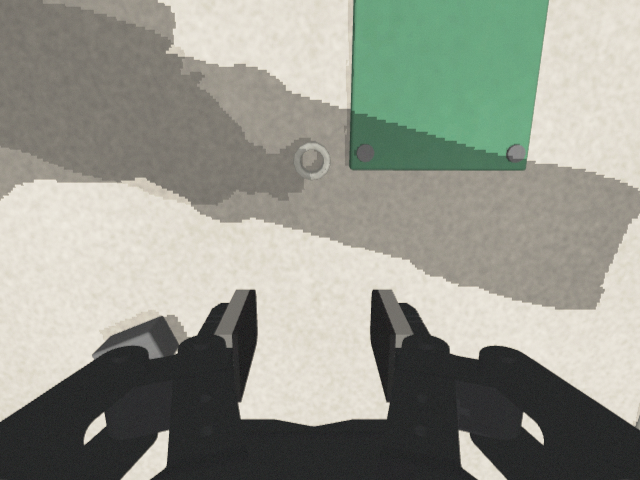

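>>> play_rows:
  increments:
    - [[0, 0, -10, -0.2, 4.5, 0, 0.5], [0, 0, -20, -0.2, 4.5, 0, 0.5], [0, 0, -30, -0.2, 4.5, 0, 0.5], [0, 0, -40, -0.2, 4.5, 0, 0.5], [0, 0, -50, -0.2, 4.5, 0, 0.5], [0, 0, -60, -0.2, 4.5, 0, 0.5], [0, 0, -70, -0.2, 4.5, -3, 0.5], [0, 0, -80, -0.2, 4.5, -7, 0.5], [0, 0, -90.3, -0.2, 4.5, -11, 0.5], [0, 0, -90.3, -0.2, 4.5, -11, 0.5]]

```text
time_s: 49.05
ee_pos: [0.4733, -0.015, 0.0466]
orientation: [[-0.001, -0.006, 1.0], [-1.0, -0.003, -0.001], [0.003, -1.0, -0.006]]
wrist_force: [0.1, -0.8, 1.2]
gripper_width: 0.0426
```

>>> play_rows:
  increments:
    - [[0, 0, 0, 0, 0, 0, 0.5], [0, 0, 0, 0, 0, 0, 0.5]]

```text
time_s: 49.3
ee_pos: [0.4767, -0.015, 0.0504]
orientation: [[-0.0, 0.003, 1.0], [-1.0, 0.001, -0.0], [-0.001, -1.0, 0.003]]
wrist_force: [0.1, 0.3, 0.7]
gripper_width: 0.0428
```

>>> play_rows:
  increments:
    - [[0, 0, 0, 0, 0.05, -2, 0.5], [0, 0, 0, 0, 0.05, -3.6, 0.5], [0, 0, 0, 0, 0.05, -4.0, 0.5], [0, 0, 0, 0, 0.05, -4.0, 0.5], [0, 0, 0, 0, 0.05, -4.0, 0.2], [0, 0, 0, 0, 0.05, -4.0, 0], [0, 0, 0, 0, 0.05, -4.0, 0], [0, 0, 0, 0, 0.05, -4.0, 0]]

```text
time_s: 50.3
ee_pos: [0.4758, -0.0149, 0.0096]
orientation: [[-0.003, 0.001, 1.0], [-1.0, 0.0, -0.003], [-0.0, -1.0, 0.001]]
wrist_force: [-1.9, -0.4, 6.3]
gripper_width: 0.0229
```

>>> play_rows:
  increments:
    - [[0, 0, 0, 0, 0, 4, 0], [0, 0, 0, 0, 0, 9, 0], [0, 0, 10, 0, 0, 14, 0], [0, 0, 20, 1, 2, 14, 0], [0, 0, 30, 2, 4, 14, 0], [0, 0, 40, 3, 6, 14, 0], [0, 0, 50, 4, 8, 14, 0], [0, 0, 60, 5, 10, 14, 0], [0, 0, 70, 6, 12, 14, 0], [0, 0, 80, 8, 14, 14, 0]]

```text
time_s: 51.55
ee_pos: [0.5556, 0.1259, 0.1492]
orientation: [[0.985, 0.0, 0.171], [-0.171, 0.001, 0.985], [-0.0, -1.0, 0.001]]
wrist_force: [-0.1, -0.1, 0.6]
gripper_width: 0.0224
```

>>> play_rows:
  increments:
    - [[0, 0, 10, 0.8, 3.5, 0, 0], [0, 0, 10, 0.8, 3.5, 0, 0], [0, 0, 10, 0.8, 3.5, 0, 0], [0, 0, 10, 0.8, 3.5, 0, 0]]

```text
time_s: 52.05
ee_pos: [0.5634, 0.1589, 0.149]
orientation: [[1.0, 0.0, 0.005], [-0.005, -0.0, 1.0], [0.0, -1.0, -0.0]]
wrist_force: [-0.0, -0.8, -0.1]
gripper_width: 0.0224
```

```bash
python3 -c "
from h import *
shot('wrist','w18');place('w18');s=get_state();print(s['time_s'],s['gripper_width'],s['orientation'][:,0])"
```

```text
ring n 1991 y range 0.14625656252894842 0.17217274779982586 mid 0.15921465516438715 x 0.5635023496472931 TCP [0.56337623 0.15907255 0.14901702]
post 328 [np.float64(0.5645320468750972), np.float64(0.2543028715538886)] 0.009267801805162401 0.09258412300434671
post 289 [np.float64(0.5646750996432127), np.float64(0.2242069478049)] 0.009635063841280211 0.09249457261845276
post 259 [np.float64(0.5645961613978666), np.float64(0.1941913683745714)] 0.009503423919439924 0.09267218497827792
post 234 [np.float64(0.5647624290213413), np.float64(0.16464859360349818)] 0.00879866347192243 0.09255740477066818
52.1 0.02286788477142082 [ 9.99987156e-01 -5.06761860e-03  8.37768791e-05]
```

View pics/w18.png

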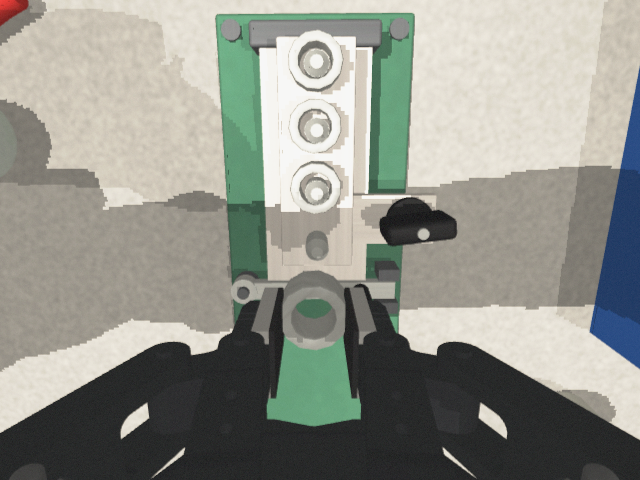

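>>> play_rows:
  increments:
    - [[0, 0, 0.3, 0.12, 0.53, 0, 0], [0, 0, 0.3, 0.12, 0.53, -2, 0], [0, 0, 0.3, 0.12, 0.53, -3.5, 0], [0, 0, 0.3, 0.12, 0.53, -4.5, 0], [0, 0, 0.3, 0.12, 0.53, -5.5, 0], [0, 0, 0.3, 0.12, 0.53, -6.4, 0], [0, 0, 0.3, 0.12, 0.53, -6.8, 0], [0, 0, 0.3, 0.12, 0.53, -6.92, 0], [0, 0, 0.3, 0.12, 0.53, -6.92, 0]]

```text
time_s: 53.22
ee_pos: [0.5649, 0.1655, 0.0799]
orientation: [[1.0, 0.001, -0.002], [0.002, 0.0, 1.0], [0.001, -1.0, 0.0]]
wrist_force: [-0.0, -0.4, -0.4]
gripper_width: 0.0222
```

>>> play_rows:
  increments:
    - [[0, 0, 0, 0, 0, 0, 0.38], [0, 0, 0, 0, 0, 0, 0.38], [0, 0, 0, 0, 0, 0, 0.38], [0, 0, 0, 0, 0, 2, 0.38], [0, 0, 0, 0, 0, 6, 0.38], [0, 0, 0, 0, -4, 10, 0.38], [0, 0, 0, 0, -8, 12, 0.38], [0, 0, 0, 0, -8, 12, 0.38], [0, 0, 0, 0, -8, 12, 0.38], [0, 0, 0, 0, -8, 12, 0.38]]

```text
time_s: 54.48
ee_pos: [0.5643, 0.0869, 0.1992]
orientation: [[1.0, -0.001, -0.004], [0.004, 0.0, 1.0], [-0.001, -1.0, 0.0]]
wrist_force: [-0.1, 1.4, -0.6]
gripper_width: 0.033
```

```bash
python3 - <<'E'
from h import *
im,d,K,T=shot("wrist","w19");s=get_state();print(s["ee_pos"],s["time_s"],s["wrist_force"])
w=cloud(d,K,T);z=w[...,2]
m=(z>.0835)&(z<.0905)&(abs(w[...,0]-.565)<.02)
n,l,st,c=cv2.connectedComponentsWithStats(m.astype(np.uint8))
for i in range(1,n):
    if st[i,4]>60:
        q=w[l==i]; print("collar",st[i,4],[(q[:,j].min()+q[:,j].max())/2 for j in(0,1)],np.ptp(q[:,:2],axis=0),"top z",np.percentile(q[:,2],[5,50,95]))
near=(abs(w[...,0]-.6206)<.03)&(abs(w[...,1]-.171)<.035)
obb(w,near&(z>.074)&(z<.09),"knob")
obb(w,(z>.055)&(z<.068)&(w[...,1]<.125)&(w[...,0]>.58)&(w[...,1]>.1),"peg")
obb(w,(z>.064)&(z<.0745)&(abs(w[...,0]-.565)<.03)&(w[...,1]>.13),"blk")
E
```

```text
[0.56430283 0.08679797 0.19910785] 54.525 [-0.97413217 -0.31674228 -0.23465574]
collar 594 [np.float64(0.5639119134059911), np.float64(0.2183795702561887)] [0.02484528 0.0100277 ] top z [0.08499196 0.08791968 0.08955909]
collar 1258 [np.float64(0.5637911653689474), np.float64(0.1957659626815929)] [0.02486553 0.02507864] top z [0.08599946 0.08797762 0.08960498]
collar 943 [np.float64(0.564246916164604), np.float64(0.16549456088085768)] [0.02506724 0.02500964] top z [0.08649126 0.08797445 0.08914142]
collar 146 [np.float64(0.5645535627875109), np.float64(0.1644118989856978)] [0.01131154 0.01136317] top z [0.08720342 0.08907218 0.09036128]
knob 1294 [array([620.72, 171.38]), array([38.4 , 12.09]), np.float64(6.96)] z 0.08186506110527636
peg 525 [array([779.53, 112.52]), array([ 3.15, 24.92]), np.float64(0.38)] z 0.0617958276855492
blk 4614 [array([564.61, 188.45]), array([40.17, 78.22]), np.float64(0.01)] z 0.0701930510112192
```

View pics/w19.png

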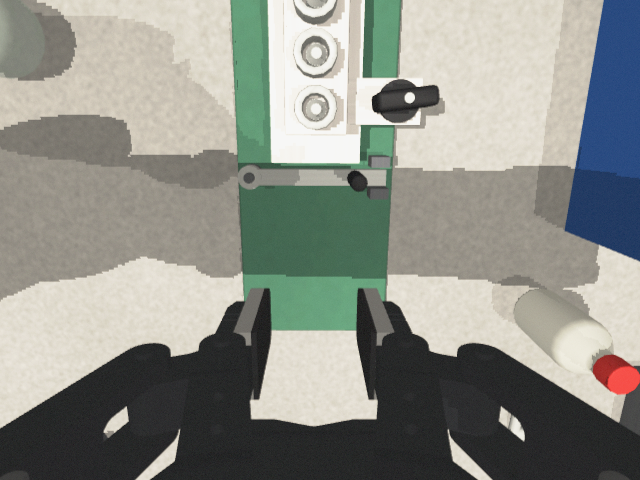

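>>> play_rows:
  increments:
    - [[0, 0, 0, -4, -5, 4, 0.38], [0, 0, 0, -6, -11, 6, 0.38], [0, 0, 0, -8, -17, 8, 0.38], [0, 0, 0, -8, -23, 8, 0.38], [0, 0, 0, -8, -29, 8, 0.38], [0, 0, 0, -8, -32, 8, 0.38], [0, 0, 0, -8, -32, 8, 0.38], [0, 0, 0, -8, -32, 8, 0.38], [0, 0, 0, -8, -32, 8, 0.38]]

```text
time_s: 55.65
ee_pos: [0.4854, -0.2325, 0.2793]
orientation: [[1.0, -0.0, -0.006], [0.006, 0.001, 1.0], [-0.0, -1.0, 0.001]]
wrist_force: [-0.3, 0.7, -0.3]
gripper_width: 0.0326
```

```bash
python3 - <<'E'
from h import *
im,d,K,T=shot("top","t3");w=cloud(d,K,T);z=w[...,2]
print([ (round(float(a),4)) for a in (np.nanmedian(z[236:243,225:228]),)])
m=(z>.08)&(z<.093)&(abs(w[...,0]-.564)<.02)&(w[...,1]>.13)&(w[...,1]<.29)
n,l,st,c=cv2.connectedComponentsWithStats(m.astype(np.uint8))
for i in range(1,n):
    q=w[l==i];print(st[i,4],np.mean(q,0))
a,_,_,_=load("top0"); df=np.abs(a.astype(int)-im.astype(int)).sum(2)
big=cv2.resize(im[190:310,180:340],None,fx=5,fy=5,interpolation=cv2.INTER_CUBIC);cv2.imwrite("pics/b4.png",big[:,:,::-1])
E
```

```text
[0.0866]
105 [0.56288792 0.25603791 0.08737218]
106 [0.56219747 0.22674643 0.08700451]
108 [0.56266071 0.19693776 0.08713844]
107 [0.5629205  0.16615463 0.08717237]
```

View pics/t3.png

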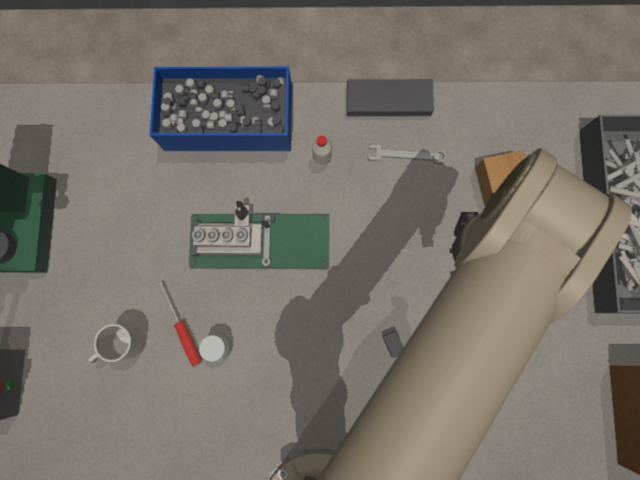

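View pics/b4.png

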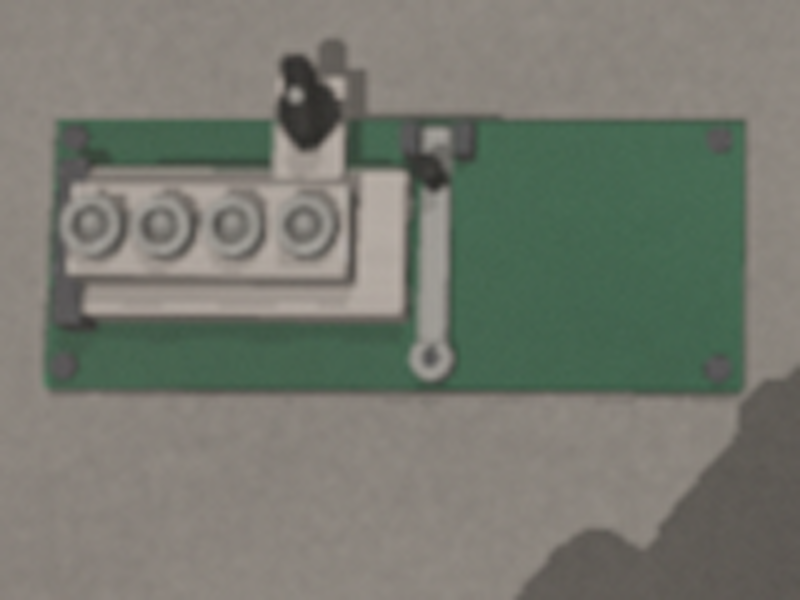

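All four collars are seated at the same height on posts, the gate is shut in its catch, the knob is turned and the bystanders are unmoved. I'm handing the job in.

```bash
python3 -c "
from h import *
print(job_done())"
```

```text
the job is handed in; nothing more can be done
None
```

The slide station is set up and I handed the job in at about 56 s. No verdict is reported, so what follows comes from my own checks.

- **Offcut:** it lies in the scrap bin, seen there in the wrist pictures after I let it go.
- **Carriage:** it is home against the stop, with its origin about 80 mm along the rail and within 0.3 mm of the centre line. A light push of about 9 N met the stop.
- **Knob:** I tightened it only after the carriage was home. The wing turned about 83° from its loose position, about 1.45 rad, which is its stop.
- **Gate:** it is closed in its catch. The peg measured within about 0.01 rad of fully shut.
- **Collars:** all four are on posts, one each. The top camera puts their top faces at 87 mm, within its 2 mm calibration of the expected 88 mm. I did not notice any collar knocked aside.
- **Bystanders:** those visible in the last top picture (oiler, wrench, screwdriver, jar, mug, gauge block) look unmoved by eye. The arm partly hid the carton, and I never went near it.

No check failed. In my last wrist measurement the automatic peg reading caught the wrong object, so I relied on the earlier peg measurement and the last pictures for the gate.

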